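Seat the loose crank by feel and raise the model stage lift

ROBOT

A 6-joint arm with a two-finger parallel gripper is mounted at the origin on a cart in front of the work surface, level with it; the furniture and walls round the work are solid. World frame = base frame: x ahead of the robot, y to its left, z up, the work surface at z = 0. Lengths are in mm, angles in rad, forces in N, time in s.
With the tool pointing down it reaches from about 275 to 750 mm from the base axis. Payload 10.2 kg.
Tool frame: the origin (TCP) lies at the very end of the fingers, on their centre line; the grasp point (between the pads) lies 19 mm behind it; x points along the fingers, z is the direction in which the jaws open and shut, and the axes are right-handed (so a half turn about x gives the same grasp; the last joint's range is limited). The gripper opens to 85 mm and grips with 20 to 120 N. Pads are 22 mm wide; open, the fingers measure 114 mm over their backs; the gripper's body (76 mm by 85 mm) begins 54 mm behind the grasp point. The pads swing forward as they close: fully open they stand 13 mm farther back than shut.
Start: joints at [-1.44, 0.313, 1.498, -0, 1.331, -0.223], TCP at [181.882, -492.494, 231.294] pointing down, gripper open.
Joint ranges: [-2.94, 2.94], [-0.97, 2.17], [0.19, 2.56], [-1.23, 4.37], [0.02, 3.11], [-2.88, 2.88]. Speed limits (rad/s): [2.39, 2.39, 3.01, 3.14, 3.14, 3.14].

INTERFACE

Orientations are given as a unit quaternion [w, x, y, z].
In Python, from rig import sense, vision, job gives the robot as it stands. The module is installed in compiled form; this text tells all that it offers.
- The arm moves only by the shell command python3 -m pendant 'ROWS' [FORCE]. ROWS is JSON, a list of rows, each a list of 7 numbers: the turn, a rotation vector about the tool's x, y, z in rad, then the shift along the tool's x, y, z in cm, then the opening, from 0 (shut) to 1 (fully open). A call has exactly 5 rows; each row is the pose to reach, as a shift and turn from the pose commanded when the call began, along the tool's axes at that moment; what a row does not reach only later rows make up. A row lasts 1/8 s, in which the tool goes at most 62.5 mm and 10.7 degrees, less where a joint would pass 70% of its speed; a pose out of reach is approached as far as the arm can. A call with a gripper value outside its range is refused whole. The fingers move at their own pace and stop on an object; FORCE is the grip in N (left out, the last holds). Time passes only in rows, so rows that repeat a pose let the fingers close, or fill a call up. It gives the time, the measured TCP pose, the force and the opening at its end, in the units of the state.
- sense(): the state, without advancing time (a new reading comes with each control period).
- vision.capture(name): name is "side" or "top" or "wrist"; returns the picture (384x512x3 uint8, red, green, blue); there is no depth.
- vision.calibration(name): a dict with "K" (3x3 intrinsics, pixels), "k1" (the pictures are not rectified: a ray, as slopes to the right and down, at radius r is drawn at 1 + k1 r^2 times it, then the intrinsics apply), "extrinsics" (4x4, takes a point from camera to world coordinates). Camera axes: x right, y up, looking along -z (the intrinsics and any distortion apply to the point x, -y, -z); pixel columns grow to the right and rows downward; lengths in mm; the calibration is good to about 2 mm. A picture is of the moment at which its call begins: read the wrist's pose just before it. calibration takes no time and is no camera call; for the wrist camera it gives the pose at the moment of the call.
- job.finish_job(): hands the job in, once; it reports no verdict.
The state is a dict: "time_s": time; "joints": joint angles; "dq": joint speeds; "tau": joint torques, N m; "eef_pos": TCP position; "ee_rot": TCP orientation; "force": force on the tool from outside, world axes, zero at the start; "wrist_torque": the same for the moment, N m; "grip_width": opening from 0.0 (shut) to 1.0 (fully open).
Only numpy, scipy, OpenCV 4.12 (cv2) and the standard library are available. Lean on these libraries where they do the work, as an engineer would, in place of code of your own. Each camera call takes 0.05 s, during which the arm holds its last target.

TASK

Take the loose crank out of its wooden rest and seat it fully in the lift's bore, gently feeling for the hidden square drive before you turn it. Then crank clockwise (seen from above) until the platform with the stair stops flush with the stage deck, without forcing crank or stop. Leave the crank seated, let go, leave the things standing about where they are, and move the platform only by the crank.

Things in the scene. Friction and masses are not known exactly. Their poses are not given: they have to be found in the camera images.
- stage_lift: Model stage lift, fixed to the bench, 62 mm high, level top; origin on the bench under the bore's axis, z up. A grey bearing block 66x66 mm round the origin, joined to a plywood stage box 136 mm wide (x) that reaches from y=+34 to +212 mm. Its platform opening (92 x 74 mm) is centred at y=+143 mm; a wooden stair 48 mm tall is fixed on the platform.
- bore (a point): Centre of the mouth of the round guide bore in the bearing block's top face, z up. Bore 22.5 mm across, 32 mm deep, 2.5 mm chamfer at the mouth. The hidden drive lies coaxial below it. Seat the crank with light pressure: over about 30 N is forcing.
- socket (a point): Centre of the mouth of the hidden square socket at the bore's bottom, 35 mm below the bore's mouth: 15.3 mm across, 18 mm deep, 3 mm chamfer. This point tells nothing of the square's angle, which is random, repeats every 90 degrees and must be felt for. Turning needs about 0.2 N m; it stays where it is left.
- lift (a joint): Height of the platform's top relative to the deck (m): 0 = flush with the deck, against its stop; negative = sunk (starts 13 to 22 mm sunk). Turning the seated crank clockwise seen from above raises it 5 mm per radian up to the stop. That takes about 4 N at the knob; at the stop the force rises steeply, and over about 20 N at the knob is forcing.
- crank_boss (a point): Loose steel crank, about 0.18 kg, upright in the wooden rest. This point: centre of its grip boss, 24x24 mm, on the shaft axis, flats along this frame's x and y; free from 7 mm below (arm, 8 mm thick, 16 wide) to the top 11 mm above. z up along the shaft, x along the arm to the knob. Collar, 32 mm across: underside 19 mm below this point, which is its height above the block when seated.
- crank_tip (a point): Lower end of the crank's shaft, 69 mm under the boss point. The last 18 mm are square, 14 mm across, sides along the crank's x and y, tapered to 10 over the last 4; above it round, 20 mm. Not matching, the tip rests in the socket's chamfer 37 mm (far off) to 39.5 mm (nearly matching) below the bore's mouth; matched within about 5 degrees it can be eased home: collar on the block, tip 50 mm below.
- crank_knob (a point): Middle of the crank's black turning knob: upright, 18 mm across, spins freely on the crank; 55 mm from the shaft axis along the crank's x, 19 mm higher than the boss point; knob reaches 22 mm below and 20 mm above this point.
- rest_hole (a point): Wooden rest, fixed to the bench: block 60x60x55 mm; this point is the centre of the mouth of its 24 mm round hole in the top, 52 mm deep, in which the crank stands at the start with its collar on the block.
- bronze_jar: Bystander: bronze paint jar with black lid, 48 mm across, 66 mm high; origin at centre of underside.
- slate_bottle: Bystander: blue slate paint bottle with nozzle, 38 mm across, 109 mm high; origin at centre of underside.
- white_jar: Bystander: jar with white lid, 49 mm across, 52 mm high; origin at centre of underside.
- crank: The crank as a whole; origin at the tip of its shaft, axes as at the boss.
- platform_top (a point): Point on the platform's upper face near its corner at stage_lift x=-40, y=+110 mm; rises with the platform.
Not all that is in view belongs to the job. What is shaped like the crank but yellow is not meant.

How it is judged:
By the outcome, as a careful person would: the job done as asked, in the order asked, and still so for the second after the job is handed in, with the robot touching nothing.
It also fails if it takes over 72 s, if anything falls off the work surface, if the arm or the gripper's body presses on something with over 40 N, if the wrist force passes 120 N, or if a joint passes its speed limit or range.

## Working session

There is one attempt and no reset: what is moved stays moved. The work goes in short steps, Python scripts to look and compute and a shell command to move; the robot and the scene stay as the last step left them, time stands still between calls to the robot, and variables do not carry over. Pictures are saved under pics/ and viewed, and the job is handed in when it is done.

```bash
mkdir -p pics; ls; cat > h.py <<'E'
import numpy as np,cv2
from rig import sense,vision,job
def save(n,f):
    im=vision.capture(n); cv2.imwrite('pics/'+f,im[:,:,::-1]); return im
E
python3 - <<'E'
from h import *
s=sense()
print({k:np.round(v,3).tolist() for k,v in s.items()})
for n in("side","top","wrist"):
    c=vision.calibration(n); print(n,np.round(c['K'],1).tolist(),c['k1'],np.round(c['extrinsics'],3).tolist())
    np.save('pics/'+n+'0.npy',c['extrinsics'])
    save(n,n+'0.png')
E
```

```text
pics
{'time_s': 0.0, 'joints': [-1.44, 0.313, 1.498, -0.0, 1.331, -0.223], 'dq': [0.0, 0.0, 0.001, 0.001, 0.002, 0.0], 'tau': [-0.002, -41.227, -25.975, -0.0, 0.004, 0.0], 'eef_pos': [181.841, -492.224, 230.721], 'ee_rot': [0.58, 0.405, 0.58, -0.404], 'force': [0.335, 0.162, -0.207], 'wrist_torque': [-0.043, 0.03, -0.05], 'grip_width': 1.0}
side [[347.0, 0.0, 258.5], [0.0, 347.0, 188.5], [0.0, 0.0, 1.0]] 0.03215891967450433 [[0.998, 0.032, -0.048, 522.813], [-0.058, 0.621, -0.781, -981.728], [0.005, 0.783, 0.622, 703.015], [0.0, 0.0, 0.0, 1.0]]
top [[478.3, 0.0, 259.1], [0.0, 478.3, 189.7], [0.0, 0.0, 1.0]] 0.044552677142494626 [[-0.0, 0.991, -0.133, 370.25], [-1.0, 0.001, 0.008, -172.803], [0.008, 0.133, 0.991, 1731.535], [0.0, 0.0, 0.0, 1.0]]
wrist [[316.0, 0.0, 256.6], [0.0, 316.0, 187.8], [0.0, 0.0, 1.0]] -0.04592984909073718 [[0.345, 0.897, 0.275, 251.904], [-0.938, 0.331, 0.099, -465.763], [-0.002, -0.292, 0.956, 372.585], [0.0, 0.0, 0.0, 1.0]]
```

View pics/side0.png

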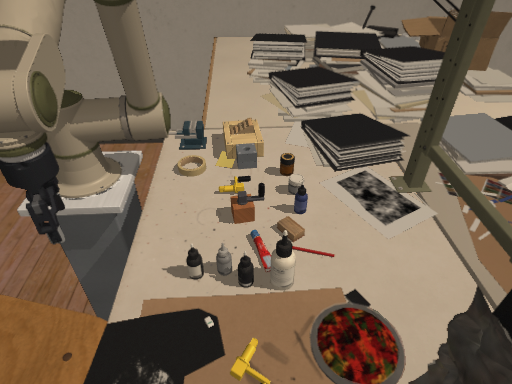

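View pics/top0.png

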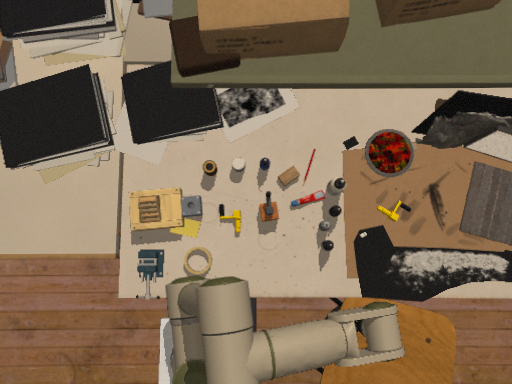

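View pics/wrist0.png

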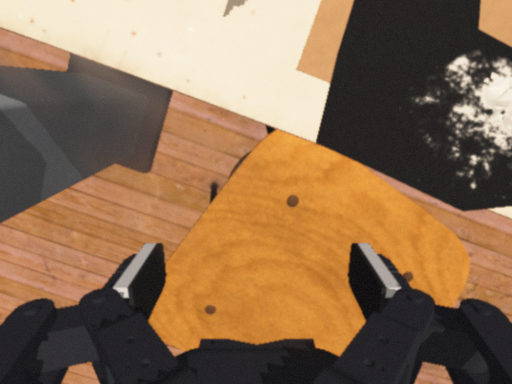

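The crank in its reddish wooden rest is at top (268,209) and side (242,205). It's grey with a black knob, so it fits. The yellow look-alikes are at top (232,218) and (392,212). The lift is at top (160,209), with its bearing block at (192,207). I'll confirm with enlarged crops.

```bash
cat >> h.py <<'E'
def proj(P,n,ext=None):
    c=vision.calibration(n); E=c['extrinsics'] if ext is None else ext; K=c['K']
    P=np.atleast_2d(P); q=(P-E[:3,3])@E[:3,:3]
    x=q[:,0]/-q[:,2]; y=-q[:,1]/-q[:,2]; f=1+c['k1']*(x*x+y*y)
    return np.c_[K[0,0]*x*f+K[0,2],K[1,1]*y*f+K[1,2]]
def ray(uv,n,ext=None):
    c=vision.calibration(n); E=c['extrinsics'] if ext is None else ext; K=c['K']
    d=np.array([(uv[0]-K[0,2])/K[0,0],(uv[1]-K[1,2])/K[1,1]]); s=d.copy()
    for _ in range(20): s=d/(1+c['k1']*(s@s))
    return E[:3,3],E[:3,:3]@np.array([s[0],-s[1],-1])
def atz(uv,n,z,ext=None):
    o,d=ray(uv,n,ext); return o+d*(z-o[2])/d[2]
def tri(obs):
    A=np.zeros((3,3));b=np.zeros(3)
    for uv,n,e in obs:
        o,d=ray(uv,n,e); d=d/np.linalg.norm(d); M=np.eye(3)-np.outer(d,d); A+=M;b+=M@o
    return np.linalg.solve(A,b)
E
python3 - <<'E'
from h import *
t=cv2.imread('pics/top0.png'); s=cv2.imread('pics/side0.png')
a=cv2.resize(t[145:275,120:300],(790,570),interpolation=cv2.INTER_CUBIC)
b=cv2.resize(s[110:230,165:325],(790,592),interpolation=cv2.INTER_CUBIC)
cv2.imwrite('pics/topc.png',a);cv2.imwrite('pics/sidec.png',b)
E
```

```text
(no output)
```

View pics/topc.png

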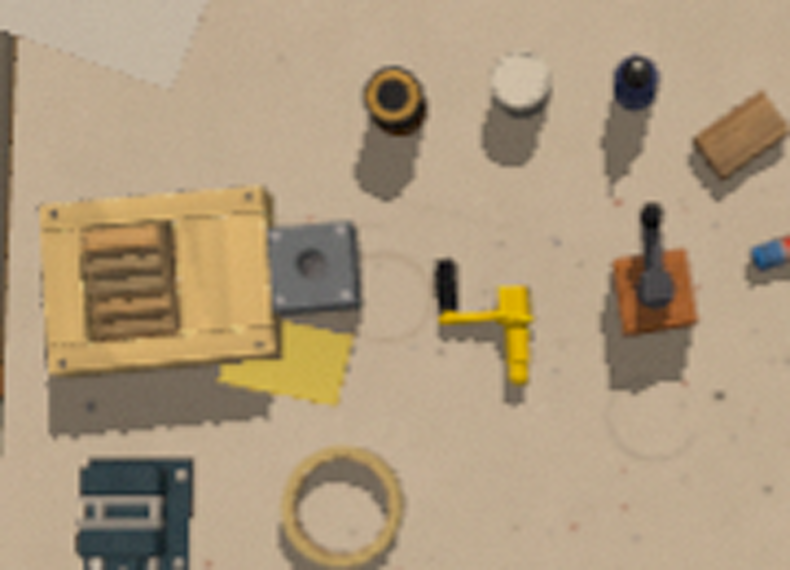

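View pics/sidec.png

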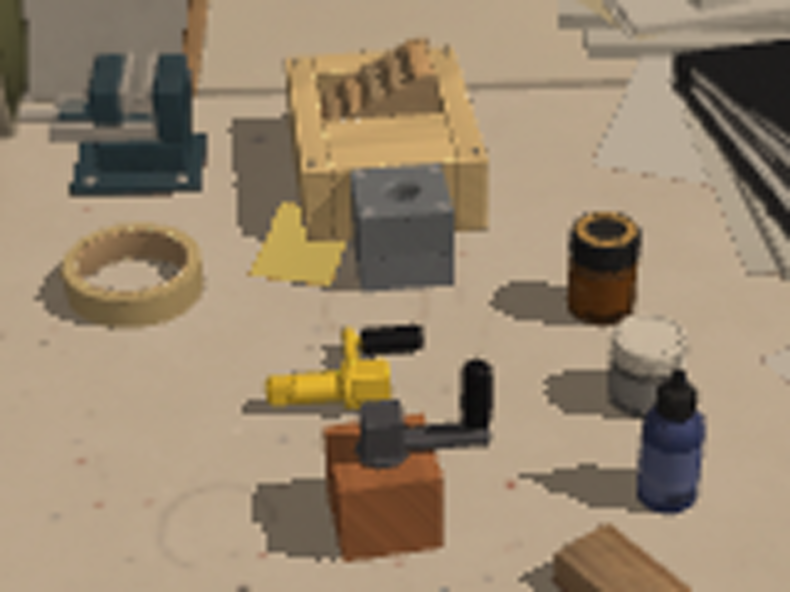

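```bash
python3 - <<'E'
from h import *
T=lambda x,y:((x+.5)/4.389-.5+120,(y+.5)/4.385-.5+145)
for n,p,z in [('bore',(312,263),62),('boss top',(656,286),85),('knobtop',(651,214),113),('blkA',(352,222),62),('blkB',(358,308),62),('blkC',(275,312),62),
 ('box1',(40,207),62),('box2',(266,187),62),('box3',(280,357),62),('box4',(52,373),62),
 ('rest1',(613,258),55),('rest2',(684,250),55),('rest3',(696,324),55),('rest4',(625,333),55),('bronze',(393,95),66),('white',(521,82),52),('slate',(637,68),109),('yel',(515,305),20)]:
    print(n,np.round(atz(T(*p),'top',z)[:2],1))
S=lambda x,y:((x+.5)/4.9375-.5+165,(y+.5)/4.933-.5+110)
for n,p,z in [('bore',(404,192),62),('boss top',(382,406),85),('knobtop',(478,365),113)]:
    print(n,np.round(atz(S(*p),'side',z)[:2],1))
E
```

```text
bore [542.2  52.3]
boss top [ 521.7 -221.3]
knobtop [ 575.3 -216.8]
blkA [575.2  21.1]
blkB [506.2  15.2]
blkC [503.1  80.9]
box1 [587.1 269.3]
box2 [603.4  90.2]
box3 [467.3  76.2]
box4 [454.9 255.1]
rest1 [ 547.  -187.8]
rest2 [ 553.5 -244.8]
rest3 [ 494.  -254.1]
rest4 [ 486.8 -197.3]
bronze [677.8 -10.7]
white [ 691.3 -113.1]
slate [ 691.7 -206.2]
yel [ 512.1 -108. ]
bore [543.4  48. ]
boss top [ 523.1 -218.6]
knobtop [ 577.8 -219.2]
```

The enlarged crops confirm it. The steel crank stands in the red-brown rest, with its boss at about (522,-220) and its knob at about (576,-218). That gives a 54 mm radius, which agrees with 55. The bore is at about (540,50). Next I'll work out the tool axes for the moves.

```bash
cat >> h.py <<'E'
from scipy.spatial.transform import Rotation as R
def tool(s=None):
    s=s or sense(); w,x,y,z=s['ee_rot']; return np.array(s['eef_pos']),R.from_quat([x,y,z,w])
def plan(target,zyaw=None,s=None):
    """target TCP world mm; zyaw: heading of tool z in deg. returns shift cm in tool axes & rotvec"""
    p,r=tool(s); M=r.as_matrix()
    sh=M.T@(np.array(target)-p)/10
    rv=np.zeros(3)
    if zyaw is not None:
        a=np.radians(zyaw); z=np.array([np.cos(a),np.sin(a),0]); x=np.array([0,0,-1.]); D=np.c_[x,np.cross(z,x),z]
        rv=R.from_matrix(M.T@D).as_rotvec()
    print('pos',np.round(p,1),'x',np.round(M[:,0],3),'zyaw',round(np.degrees(np.arctan2(M[1,2],M[0,2])),2),'shift cm',np.round(sh,2),'rot',np.round(rv,3)); return sh,rv
def st():
    s=sense(); p,r=tool(s);M=r.as_matrix()
    print('t',round(s['time_s'],2),'p',np.round(p,2),'zyaw',round(np.degrees(np.arctan2(M[1,2],M[0,2])),2),'F',np.round(s['force'],2),'T',np.round(s['wrist_torque'],3),'g',round(s['grip_width'],3),'q',np.round(s['joints'],3))
E
python3 - <<'E'
from h import *
st(); plan([520,0,230],90); plan([520,0,230],-90);print(np.round(tool()[1].as_matrix(),3))
p,r=tool(); E=vision.calibration('wrist')['extrinsics']; print('cam in tool',np.round(r.as_matrix().T@(E[:3,3]-p),1), np.round(r.as_matrix().T@E[:3,:3],2))
E
```

```text
t 0.15 p [ 181.86 -492.29  230.87] zyaw -69.73 F [ 0.02 -0.67 -0.66] T [-0.076  0.006 -0.036] g 1.0 q [-1.44   0.313  1.498 -0.     1.331 -0.223]
pos [ 181.9 -492.3  230.9] x [-0.     0.001 -1.   ] zyaw -69.73 shift cm [  0.13  48.78 -34.46] rot [-2.788e+00  0.000e+00 -1.000e-03]
pos [ 181.9 -492.3  230.9] x [-0.     0.001 -1.   ] zyaw -69.73 shift cm [  0.13  48.78 -34.46] rot [ 0.354 -0.001 -0.   ]
[[-0.     0.938  0.346]
 [ 0.001  0.346 -0.938]
 [-1.     0.    -0.001]]
cam in tool [-141.8   74.9   -0.7] [[ 0.    0.29 -0.96]
 [-0.    0.96  0.29]
 [ 1.    0.    0.  ]]
```

```bash
python3 -m pendant '[[-0.18,0,0,0,5,-3.5,1],[-0.36,0,0,0,10,-7,1],[-0.54,0,0,0,15,-10.5,1],[-0.72,0,0,0,20,-14,1],[-0.9,0,0,0,25,-17.5,1]]'; python3 -c "
from h import *
plan([530,40,200],92)"
```

```text
time_s: 0.78
eef_pos: [356.5, -239.9, 231.3]
ee_rot: [0.699, 0.11, 0.698, -0.11]
force: [0.5, -0.3, 0.0]
grip_width: 0.999
pos [ 356.5 -239.9  231.3] x [ 0. -0. -1.] zyaw -17.84 shift cm [ 3.13 31.96  7.94] rot [-1.917  0.     0.   ]
```

```bash
python3 -m pendant '[[-0.18,0,0,0.6,6,1.5,1],[-0.36,0,0,1.2,12,3,1],[-0.54,0,0,1.8,18,4.5,1],[-0.72,0,0,2.4,24,6,1],[-0.9,0,0,3.1,30,7.5,1]]'; python3 -c "
from h import *
plan([530,45,200],92)"
```

```text
time_s: 1.4
eef_pos: [521.4, 21.9, 200.1]
ee_rot: [0.677, -0.205, 0.677, 0.205]
force: [0.5, -1.5, 0.4]
grip_width: 1.003
pos [521.4  21.9 200.1] x [ 0. -0. -1.] zyaw 33.75 shift cm [0.01 1.44 2.  ] rot [-1.017 -0.     0.   ]
```

```bash
python3 -m pendant '[[-0.18,0,0,0,0.4,0.5,1],[-0.36,0,0,0,0.8,1,1],[-0.54,0,0,0,1.2,1.5,1],[-0.72,0,0,0,1.4,2,1],[-0.9,0,0,0,1.4,2,1]]'; python3 -c "
from h import *
st()
e=vision.calibration('wrist')['extrinsics']; np.save('pics/wb.npy',e); save('wrist','wb.png'); st(); print(proj([540,50,62],'wrist',e))"
```

```text
time_s: 2.02
eef_pos: [529.5, 43.0, 200.0]
ee_rot: [0.52, -0.479, 0.52, 0.479]
force: [-0.8, -0.9, -0.9]
grip_width: 0.997
t 2.02 p [529.5   42.96 200.01] zyaw 85.34 F [-0.78 -0.9  -0.93] T [ 0.021 -0.011  0.049] g 0.997 q [-0.14   0.353  1.527  0.     1.263 -1.629]
t 2.08 p [529.44  42.82 200.  ] zyaw 85.73 F [-0.39 -0.06  1.48] T [-0.017  0.047  0.038] g 1.003 q [-0.14   0.353  1.527  0.     1.263 -1.636]
[[264.06251411 186.83426045]]
```

View pics/wb.png

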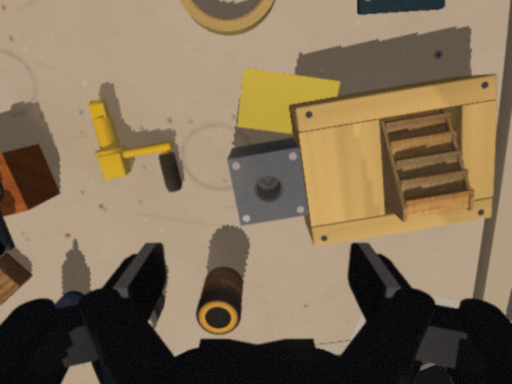

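```bash
python3 - <<'E'
from h import *
t=cv2.imread('pics/wb.png')
cv2.imwrite('pics/wbc.png',cv2.resize(t[130:240,215:325],(660,594)[:1]*1+(594,) if 0 else (594,594),interpolation=cv2.INTER_CUBIC))
E
```

```text
(no output)
```

View pics/wbc.png

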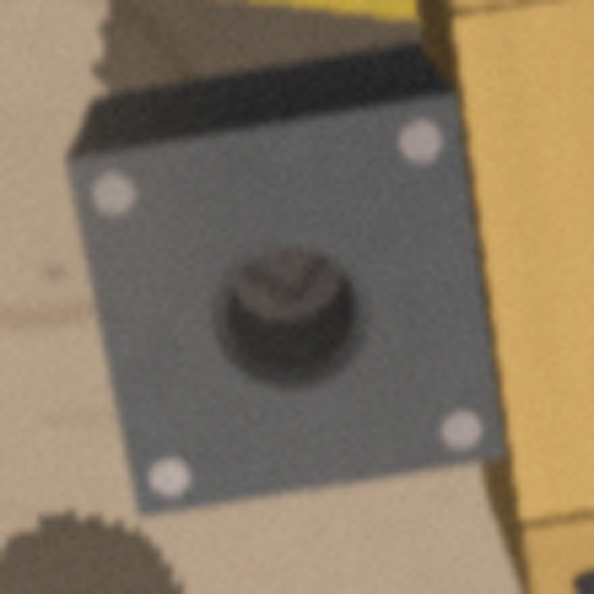

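```bash
python3 - <<'E'
from h import *
e=np.load('pics/wb.npy')
C=lambda x,y:((x+.5)/5.4-.5+215,(y+.5)/5.4-.5+130)
for p in [(291,310.5),(289,316),(114,193),(420,142),(461,430),(170,477),(72,157),(455,92),(503,458),(142,514)]:
    print(np.round(atz(C(*p),'wrist',62,e),1))
print(atz((100,200),'wrist',20,e))
plan([505,-215,200],92)
t=cv2.imread('pics/wb.png')
c=cv2.resize(t[165:210,245:292],(600,574),interpolation=cv2.INTER_CUBIC); c=cv2.convertScaleAbs(c,alpha=2.5,beta=-60)
cv2.imwrite('pics/wbd.png',c)
E
```

```text
[540.6  54.1  62. ]
[541.5  53.6  62. ]
[517.6  25.9  62. ]
[513.1  77.6  62. ]
[564.9  82.2  62. ]
[569.5  30.6  62. ]
[510.9  19.6  62. ]
[505.2  83.8  62. ]
[570.8  89.4  62. ]
[576.1  24.9  62. ]
[ 552.84212864 -129.18854827   20.        ]
pos [529.4  42.8 200. ] x [-0.001  0.    -1.   ] zyaw 85.73 shift cm [ -0.     0.52 -25.89] rot [-0.109  0.    -0.001]
```

View pics/wbd.png

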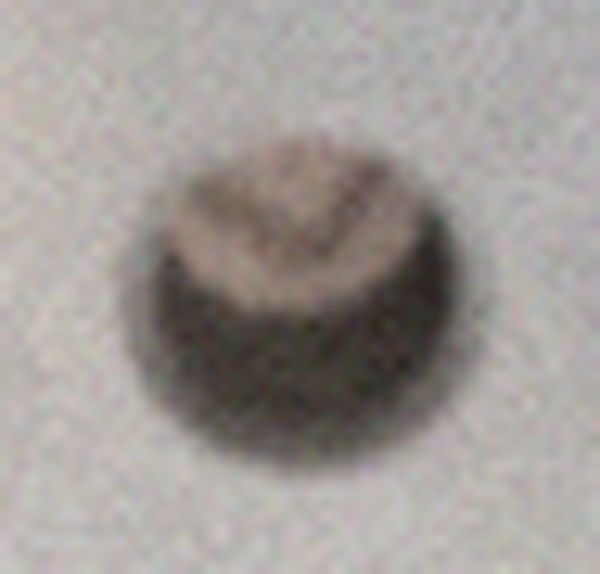

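```bash
python3 - <<'E'
from h import *
e=np.load('pics/wb.npy')
C=lambda x,y:((x+.5)/12.766-.5+245,(y+.5)/12.756-.5+165)
b=np.array([541.2,53.8])
for z in (27,24,20):
    P=[atz(C(*p),'wrist',z,e)[:2]-b for p in [(200,190),(290,245),(375,170),(300,310)]]
    d1=P[0]-P[1];d2=P[2]-P[1]
    print(z,np.round(P,1).tolist(),np.degrees(np.arctan2(d1[1],d1[0])),np.degrees(np.arctan2(d2[1],d2[0])))
E
```

```text
27 [[1.1, -7.1], [6.3, -0.2], [0.6, 7.1], [11.9, 0.2]] -127.07277883916215 128.1141610474014
24 [[1.9, -7.2], [7.2, -0.2], [1.4, 7.2], [12.8, 0.2]] -127.07277883916225 128.11416104740186
20 [[3.0, -7.2], [8.4, -0.1], [2.5, 7.3], [14.1, 0.3]] -127.07277883916245 128.11416104740172
```

```bash
python3 -m pendant '[[-0.02,0,0,0,0.1,-5,1],[-0.04,0,0,0,0.2,-10,1],[-0.06,0,0,0,0.3,-15,1],[-0.09,0,0,0,0.4,-20.5,1],[-0.11,0,0,0,0.5,-26,1]]'; python3 -m pendant '[[0,0,0,0,0,0,1],[0,0,0,0,0,0,1],[0,0,0,0,0,0,1],[0,0,0,0,0,0,1],[0,0,0,0,0,0,1]]';python3 -c "
from h import *
st()
e=vision.calibration('wrist')['extrinsics']; np.save('pics/wc.npy',e); save('wrist','wc.png'); st(); print(proj([[522,-220,85],[576,-218,113]],'wrist',e))
t=cv2.imread('pics/wc.png')
"
```

```text
time_s: 2.7
eef_pos: [501.3, -217.6, 200.2]
ee_rot: [0.495, -0.505, 0.495, 0.505]
force: [0.6, 0.1, -0.2]
grip_width: 0.997
time_s: 3.32
eef_pos: [501.9, -215.4, 200.4]
ee_rot: [-0.494, 0.506, -0.494, -0.506]
force: [0.0, -0.5, 0.2]
grip_width: 0.999
t 3.33 p [ 501.89 -215.38  200.37] zyaw 91.31 F [ 0.04 -0.48  0.15] T [-0.032  0.005  0.038] g 0.999 q [-0.62   0.384  1.481 -0.     1.277 -2.214]
t 3.38 p [ 501.85 -215.52  200.31] zyaw 91.3 F [0.54 0.47 0.11] T [ 0.02   0.037 -0.001] g 1.0 q [-0.62   0.384  1.481  0.     1.277 -2.214]
[[249.68398516 205.36562783]
 [250.44549374 277.79706544]]
```

View pics/wc.png

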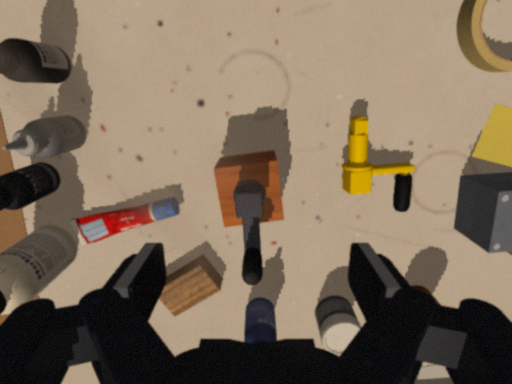

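```bash
python3 - <<'E'
from h import *
t=cv2.imread('pics/wc.png')
cv2.imwrite('pics/wcc.png',cv2.resize(t[140:290,195:305],(440,600),interpolation=cv2.INTER_CUBIC))
E
```

```text
(no output)
```

View pics/wcc.png

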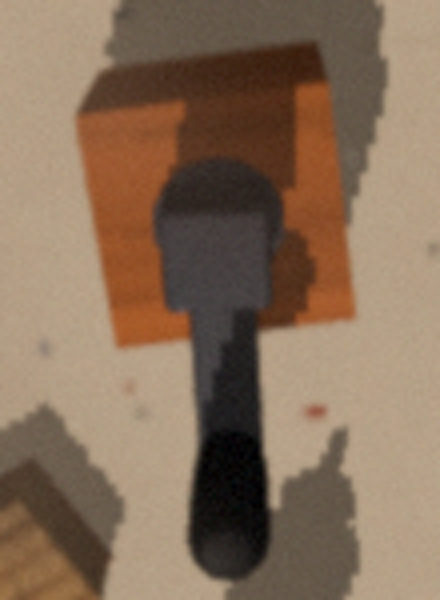

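```bash
python3 - <<'E'
from h import *
e=np.load('pics/wc.npy')
C=lambda x,y:((x+.5)/4-.5+195,(y+.5)/4-.5+140)
for p,z in [((162,214),85),((267,211),85),((271,308),85),((166,310),85),((216.5,261),85),((229,540),113),((219,205),59),((78,115),55),((317,42),55),((354,317),55),((118,347),55)]:
    print(p,np.round(atz(C(*p),'wrist',z,e),1))
E
```

```text
(162, 214) [ 511.1 -232.6   85. ]
(267, 211) [ 510.  -210.2   85. ]
(271, 308) [ 532.3 -208.7   85. ]
(166, 310) [ 533.2 -231.7   85. ]
(216.5, 261) [ 521.6 -220.8   85. ]
(229, 540) [ 572.9 -216.9  113. ]
(219, 205) [ 517.1 -220.9   59. ]
(78, 115) [ 497.  -254.2   55. ]
(317, 42) [ 478.7 -199.1   55. ]
(354, 317) [ 546.4 -187.4   55. ]
(118, 347) [ 555.7 -245.4   55. ]
```

```bash
python3 -c "
from h import *
plan([521.5,-220.5,120],93)"; python3 -m pendant '[[0.0,0,0,2,-0.5,-0.1,0.6],[-0.01,0,0,4,-1,-0.2,0.6],[-0.02,0,0,6,-1.5,-0.3,0.6],[-0.03,0,0,8,-2,-0.4,0.6],[-0.03,0,0,8,-2,-0.5,0.6]]'; python3 -c "
from h import *
st();plan([521.5,-220.5,63],93)
e=vision.calibration('wrist')['extrinsics']; np.save('pics/wd.npy',e); save('wrist','wd.png'); print(proj([[521.7,-220.5,85],[576,-218,113]],'wrist',e))"
```

```text
pos [ 501.9 -215.5  200.3] x [-0.  0. -1.] zyaw 91.3 shift cm [ 8.03 -1.95 -0.54] rot [-0.03  0.   -0.  ]
time_s: 4.0
eef_pos: [521.4, -220.0, 119.1]
ee_rot: [0.487, -0.512, 0.487, 0.514]
force: [-0.4, 0.1, 0.6]
grip_width: 0.602
t 4.0 p [ 521.42 -219.96  119.13] zyaw 93.0 F [-0.43  0.06  0.62] T [ 0.049  0.01  -0.032] g 0.602 q [-0.606  0.511  1.515  0.     1.119 -2.229]
pos [ 521.4 -220.   119.1] x [-0.002  0.002 -1.   ] zyaw 93.0 shift cm [ 5.61 -0.02 -0.06] rot [ 0.     0.002 -0.002]
[[254.15795204 221.18926344]
 [253.66335248 328.08134433]]
```

View pics/wd.png

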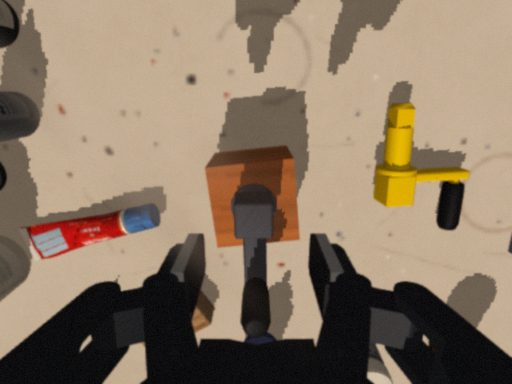

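The boss is at (254,220), within a pixel of the prediction (254,221), and the fingers straddle it evenly. I'll descend now.

```bash
python3 -m pendant '[[0,0,0,2,0,0,0.6],[0,0,0,4,0,0,0.6],[0,0,0,5.6,0,-0.05,0.6],[0,0,0,5.6,0,-0.05,0.5],[0,0,0,5.6,0,-0.05,0.4]]' 30; python3 -c "
from h import *
st()"
```

```text
time_s: 4.68
eef_pos: [522.3, -221.3, 65.2]
ee_rot: [-0.487, 0.513, -0.487, -0.512]
force: [-0.0, 0.6, -0.9]
grip_width: 0.397
t 4.67 p [ 522.29 -221.26   65.2 ] zyaw 92.99 F [-0.01  0.57 -0.94] T [-0.013  0.004 -0.023] g 0.397 q [-0.607  0.582  1.559  0.     0.999 -2.23 ]
```

```bash
python3 -m pendant '[[0,0,0,0,0,0,0.1],[0,0,0,0,0,0,0.1],[0,0,0,0,0,0,0.1],[0,0,0,0,0,0,0.1],[0,0,0,0,0,0,0.1]]' 50; python3 -c "
from h import *
st()"
```

```text
time_s: 5.3
eef_pos: [522.3, -221.3, 65.4]
ee_rot: [-0.487, 0.514, -0.487, -0.512]
force: [-1.3, 0.2, 6.7]
grip_width: 0.27
t 5.3 p [ 522.33 -221.26   65.35] zyaw 92.99 F [-1.33  0.23  6.7 ] T [0.1   0.202 0.02 ] g 0.27 q [-0.607  0.582  1.559  0.     0.999 -2.23 ]
```

```bash
python3 -m pendant '[[0,0,0,-1,0,0,0.1],[0,0,0,-3,0,0,0.1],[0,0,0,-6,0,0,0.1],[0,0,0,-9,0,0,0.1],[0,0,0,-11,0,0,0.1]]'; python3 -c "
from h import *
st()
e=vision.calibration('wrist')['extrinsics']; np.save('pics/we.npy',e); save('wrist','we.png'); plan([541,53.5,175])
save('side','se.png')"
```

```text
time_s: 5.92
eef_pos: [522.0, -221.0, 176.1]
ee_rot: [-0.487, 0.513, -0.487, -0.512]
force: [0.1, 0.6, -1.8]
grip_width: 0.269
t 5.92 p [ 522.   -220.97  176.1 ] zyaw 93.0 F [ 0.13  0.63 -1.81] T [ 0.004  0.009 -0.039] g 0.269 q [-0.607  0.45   1.45   0.     1.241 -2.23 ]
pos [ 522.8 -221.4  178.4] x [ 0.004 -0.003 -1.   ] zyaw 93.0 shift cm [ 0.27 -3.26 27.36] rot [0. 0. 0.]
```

View pics/we.png

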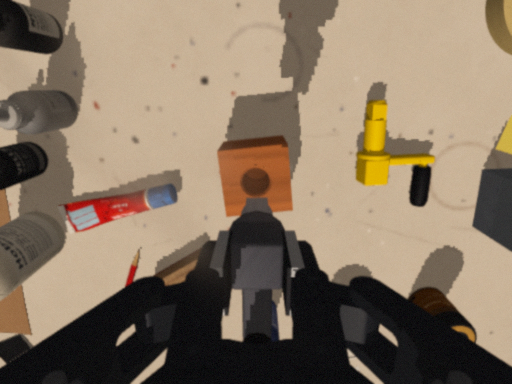

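View pics/se.png

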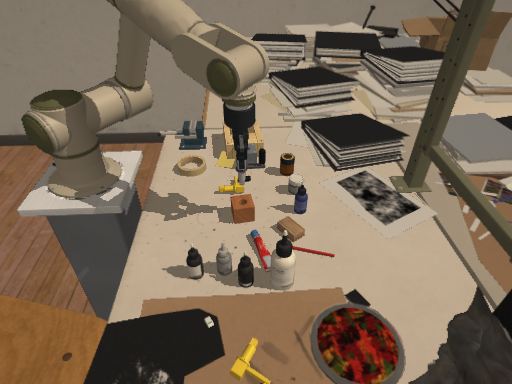

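Crank is held, and the empty rest hole shows at wrist (255,182). In the bore picture I thought I saw a socket corner pointing towards +x, so the square may be near 45°. That's only a hint, so I'll pre-turn by 45° in the air and then feel for it.

```bash
python3 -m pendant '[[-0.1,0,0,0,-0.5,4,0.1],[-0.25,0,0,0,-1.2,10,0.1],[-0.4,0,0,0,-1.8,16,0.1],[-0.6,0,0,0,-2.5,22,0.1],[-0.785,0,0,0,-3.2,27.4,0.1]]';  python3 -m pendant '[[0,0,0,0,0,0,0.1],[0,0,0,0,0,0,0.1],[0,0,0,0,0,0,0.1],[0,0,0,0,0,0,0.1],[0,0,0,0,0,0,0.1]]';python3 -c "
from h import *
st()
e=vision.calibration('wrist')['extrinsics']; np.save('pics/wf.npy',e); save('wrist','wf.png'); plan([541,53.5,175],138);st()
t=cv2.imread('pics/wf.png')
P=[[541,53.5,62]]; print(proj(P,'wrist',e))
save('top','tf.png');save('side','sf.png')"
```

```text
time_s: 6.65
eef_pos: [538.9, 56.5, 173.5]
ee_rot: [0.255, -0.659, 0.255, 0.66]
force: [1.4, 0.3, -2.0]
grip_width: 0.269
time_s: 7.28
eef_pos: [539.6, 53.8, 174.3]
ee_rot: [0.257, -0.659, 0.257, 0.659]
force: [-0.6, -0.4, -1.4]
grip_width: 0.271
t 7.28 p [539.57  53.78 174.26] zyaw 137.33 F [-0.64 -0.39 -1.39] T [-0.006  0.013  0.041] g 0.271 q [-0.117  0.4    1.529  0.     1.213 -2.514]
pos [539.6  53.9 174.3] x [ 0. -0. -1.] zyaw 137.35 shift cm [-0.07 -0.06 -0.13] rot [-0.011 -0.     0.   ]
t 7.33 p [539.57  53.94 174.29] zyaw 137.35 F [ 0.39 -0.27 -1.93] T [0.017 0.033 0.008] g 0.267 q [-0.117  0.4    1.529 -0.     1.213 -2.514]
[[254.41916211 184.26120753]]
```

View pics/wf.png

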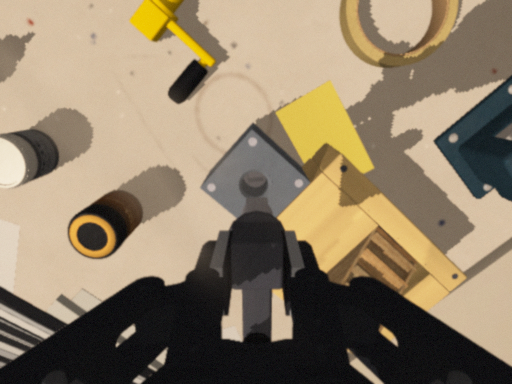

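View pics/sf.png

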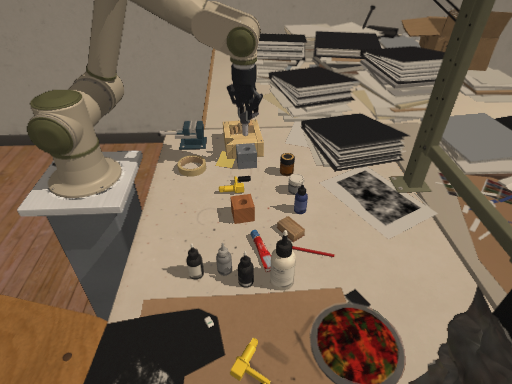

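```bash
python3 -c "
from h import *
e=np.load('pics/wf.npy')
t=cv2.imread('pics/wf.png'); cv2.imwrite('pics/wfc.png',cv2.resize(t[115:235,195:315],(600,600),interpolation=cv2.INTER_CUBIC))
plan([541.2,53.7,126])"
```

```text
pos [539.6  54.2 174.3] x [ 0.  0. -1.] zyaw 137.37 shift cm [ 4.83 -0.08 -0.15] rot [0. 0. 0.]
```

View pics/wfc.png

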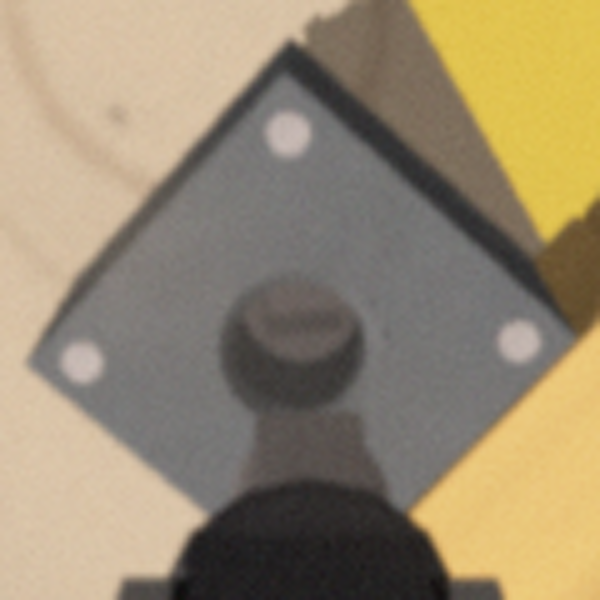

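```bash
python3 -c "
from h import *
e=np.load('pics/wf.npy')
C=lambda x,y:((x+.5)/5-.5+195,(y+.5)/5-.5+115)
for p in [(292,344),(301,352),(83,362),(519,342),(288,133)]: print(np.round(atz(C(*p),'wrist',62,e),1))
a=[atz(C(*p),'wrist',24,e) for p in [(265,325),(340,320)]];d=a[1]-a[0];print('edge heading',np.degrees(np.arctan2(d[1],d[0])))
print('tip z',tri and atz(C(308,415),'wrist',117,e),atz(C(308,415),'wrist',114,e))
"
```

```text
[541.4  52.1  62. ]
[541.2  54.2  62. ]
[569.3  30.6  62. ]
[513.2  77.7  62. ]
[517.7  25.8  62. ]
edge heading 141.20740698346285
tip z [535.18320461  49.4500615  117.        ] [535.87775855  50.19889377 114.        ]
```

```bash
python3 -m pendant '[[0,0,0,1,0,-0.05,0.1],[0,0,0,2,-0.05,-0.1,0.1],[0,0,0,3.5,-0.08,-0.15,0.1],[0,0,0,4.8,-0.08,-0.15,0.1],[0,0,0,4.8,-0.08,-0.15,0.1]]';python3 -c "
from h import *
st(); plan([541.2,53.7,110])"
```

```text
time_s: 8.05
eef_pos: [540.6, 54.0, 125.0]
ee_rot: [0.257, -0.658, 0.257, 0.66]
force: [-0.1, -0.7, -1.7]
grip_width: 0.275
t 8.05 p [540.59  53.97 124.99] zyaw 137.39 F [-0.1  -0.73 -1.7 ] T [-0.022  0.044 -0.01 ] g 0.275 q [-0.116  0.459  1.581 -0.     1.104 -2.514]
pos [540.6  54.  125. ] x [-0.002  0.    -1.   ] zyaw 137.39 shift cm [ 1.5  -0.02 -0.07] rot [0. 0. 0.]
```

```bash
python3 -m pendant '[[0,0,0,0.5,0,-0.03,0.1],[0,0,0,0.8,0,-0.06,0.1],[0,0,0,1.1,0,-0.06,0.1],[0,0,0,1.4,0,-0.06,0.1],[0,0,0,1.5,0,-0.06,0.1]]';python3 -c "
from h import *
st(); plan([541.2,53.7,94])"
```

```text
time_s: 8.68
eef_pos: [541.6, 53.5, 111.1]
ee_rot: [0.257, -0.659, 0.257, 0.659]
force: [0.4, 0.0, -1.5]
grip_width: 0.27
t 8.68 p [541.57  53.52 111.11] zyaw 137.39 F [ 0.43  0.03 -1.51] T [0.058 0.006 0.027] g 0.27 q [-0.117  0.477  1.594  0.     1.071 -2.515]
pos [541.6  53.5 111.1] x [-0.  0. -1.] zyaw 137.39 shift cm [1.71 0.01 0.04] rot [0. 0. 0.]
```

```bash
python3 -m pendant '[[0,0,0,0.4,0,0,0.1],[0,0,0,0.8,0,0,0.1],[0,0,0,1.1,0,0,0.1],[0,0,0,1.4,0,0,0.1],[0,0,0,1.4,0,0,0.1]]';python3 -c "
from h import *
st()"
```

```text
time_s: 9.3
eef_pos: [541.5, 53.5, 97.0]
ee_rot: [0.257, -0.659, 0.257, 0.659]
force: [0.5, -0.5, -1.6]
grip_width: 0.267
t 9.3 p [541.51  53.52  97.04] zyaw 137.4 F [ 0.51 -0.5  -1.64] T [0.018 0.04  0.036] g 0.267 q [-0.117  0.496  1.606  0.     1.04  -2.515]
```

```bash
python3 -m pendant '[[0,0,0,0.3,0,0,0.1],[0,0,0,0.6,0,0,0.1],[0,0,0,0.8,0,0,0.1],[0,0,0,1.0,0,0,0.1],[0,0,0,1.0,0,0,0.1]]';python3 -c "
from h import *
st()"
```

```text
time_s: 9.93
eef_pos: [541.6, 53.5, 87.1]
ee_rot: [0.257, -0.659, 0.257, 0.659]
force: [0.0, 0.7, -1.5]
grip_width: 0.266
t 9.93 p [541.58  53.52  87.15] zyaw 137.4 F [ 0.03  0.73 -1.5 ] T [-0.007 -0.017 -0.017] g 0.266 q [-0.117  0.509  1.615  0.     1.018 -2.515]
```

```bash
python3 -m pendant '[[0,0,0,0.1,0,0,0.1],[0,0,0,0.2,0,0,0.1],[0,0,0,0.25,0,0,0.1],[0,0,0,0.3,0,0,0.1],[0,0,0,0.3,0,0,0.1]]';python3 -c "
from h import *
st()"
```

```text
time_s: 10.55
eef_pos: [541.6, 53.5, 84.3]
ee_rot: [0.257, -0.659, 0.257, 0.659]
force: [-0.7, 0.1, -1.7]
grip_width: 0.269
t 10.55 p [541.62  53.5   84.27] zyaw 137.4 F [-0.74  0.15 -1.73] T [-0.033  0.02  -0.035] g 0.269 q [-0.117  0.513  1.617 -0.     1.011 -2.515]
```

```bash
python3 -m pendant '[[0,0,0,0.05,0,0,0.1],[0,0,0,0.1,0,0,0.1],[0,0,0,0.15,0,0,0.1],[0,0,0,0.2,0,0,0.1],[0,0,0,0.2,0,0,0.1]]';python3 -c "
from h import *
st()"
```

```text
time_s: 11.18
eef_pos: [541.6, 53.5, 82.3]
ee_rot: [0.257, -0.659, 0.257, 0.659]
force: [1.0, -0.8, -1.8]
grip_width: 0.268
t 11.18 p [541.6   53.5   82.28] zyaw 137.4 F [ 0.97 -0.77 -1.81] T [-0.047  0.123 -0.043] g 0.268 q [-0.117  0.516  1.619 -0.     1.007 -2.515]
```

```bash
python3 -m pendant '[[0,0,0,0.05,0,0,0.1],[0,0,0,0.1,0,0,0.1],[0,0,0,0.15,0,0,0.1],[0,0,0,0.2,0,0,0.1],[0,0,0,0.2,0,0,0.1]]';python3 -c "
from h import *
st()"
```

```text
time_s: 11.8
eef_pos: [541.6, 53.5, 80.2]
ee_rot: [0.257, -0.659, 0.257, 0.659]
force: [-0.7, 0.3, -1.9]
grip_width: 0.271
t 11.8 p [541.6   53.49  80.25] zyaw 137.39 F [-0.66  0.35 -1.9 ] T [-0.077  0.116  0.002] g 0.271 q [-0.117  0.519  1.62  -0.     1.002 -2.515]
```

```bash
python3 -m pendant '[[0,0,0,0.1,0,0,0.1],[0,0,0,0.2,0,0,0.1],[0,0,0,0.3,0,0,0.1],[0,0,0,0.4,0,0,0.1],[0,0,0,0.4,0,0,0.1]]';python3 -c "
from h import *
st()"
```

```text
time_s: 12.42
eef_pos: [541.6, 53.5, 76.2]
ee_rot: [0.257, -0.659, 0.257, 0.659]
force: [0.2, -0.4, -3.4]
grip_width: 0.269
t 12.43 p [541.58  53.48  76.17] zyaw 137.39 F [ 0.19 -0.39 -3.38] T [-0.145  0.104 -0.011] g 0.269 q [-0.117  0.525  1.623 -0.     0.994 -2.515]
```

```bash
python3 -m pendant '[[0,0,0,0.05,0,0,0.1],[0,0,0,0.1,0,0,0.1],[0,0,0,0.15,0,0,0.1],[0,0,0,0.2,0,0,0.1],[0,0,0,0.25,0,0,0.1]]';python3 -c "
from h import *
st()"
```

```text
time_s: 13.05
eef_pos: [541.6, 53.5, 73.8]
ee_rot: [0.257, -0.659, 0.257, 0.659]
force: [-1.0, -0.7, -0.6]
grip_width: 0.27
t 13.05 p [541.62  53.48  73.75] zyaw 137.39 F [-1.02 -0.68 -0.59] T [-0.162  0.23  -0.049] g 0.27 q [-0.117  0.528  1.625 -0.     0.988 -2.515]
```

```bash
python3 -m pendant '[[0,0,0,0.05,0,0,0.1],[0,0,0,0.08,0,0,0.1],[0,0,0,0.1,0,0,0.1],[0,0,0,0.12,0,0,0.1],[0,0,0,0.12,0,0,0.1]]';python3 -c "
from h import *
st()"
```

```text
time_s: 13.68
eef_pos: [541.6, 53.5, 72.6]
ee_rot: [0.257, -0.659, 0.257, 0.659]
force: [-0.7, -1.0, -1.0]
grip_width: 0.27
t 13.68 p [541.61  53.48  72.58] zyaw 137.39 F [-0.72 -0.98 -1.02] T [-0.199  0.24   0.038] g 0.27 q [-0.117  0.53   1.626 -0.     0.986 -2.515]
```

```bash
python3 -m pendant '[[0,0,0,0.03,0,0,0.1],[0,0,0,0.05,0,0,0.1],[0,0,0,0.08,0,0,0.1],[0,0,0,0.1,0,0,0.1],[0,0,0,0.1,0,0,0.1]]';python3 -c "
from h import *
st()"
```

```text
time_s: 14.3
eef_pos: [541.7, 53.5, 72.4]
ee_rot: [-0.257, 0.659, -0.257, -0.659]
force: [-4.9, -1.0, 9.0]
grip_width: 0.267
t 14.3 p [541.67  53.48  72.39] zyaw 137.4 F [-4.9  -0.99  8.97] T [-0.136  0.905  0.019] g 0.267 q [-0.117  0.53   1.626 -0.     0.985 -2.515]
```

The crank slid home with no resistance, so the square matched. Contact came at TCP z 72.4, against 72.3 predicted for collar on block, and I pushed with only about 9 N. I'll take a picture to check, then crank with small steps.

```bash
python3 -m pendant '[[0,0,0,-0.05,0,0,0.1],[0.02,0,0,-0.05,0,0,0.1],[0.04,0,0,-0.05,0,0,0.1],[0.07,0,0,-0.05,0,0,0.1],[0.1,0,0,-0.05,0,0,0.1]]';python3 -c "
from h import *
st(); save('side','sg.png'); save('wrist','wg.png'); np.save('pics/wg.npy',vision.calibration('wrist')['extrinsics'])
s=cv2.imread('pics/sg.png'); cv2.imwrite('pics/sgc.png',cv2.resize(s[80:190,195:305],(594,594),interpolation=cv2.INTER_CUBIC))"
```

```text
time_s: 14.92
eef_pos: [541.6, 53.5, 72.4]
ee_rot: [0.29, -0.645, 0.29, 0.645]
force: [-3.6, -0.7, 5.6]
grip_width: 0.266
t 14.93 p [541.57  53.51  72.41] zyaw 131.61 F [-3.56 -0.68  5.57] T [-0.186  0.783  0.258] g 0.266 q [-0.117  0.53   1.626 -0.     0.985 -2.414]
```

View pics/sgc.png

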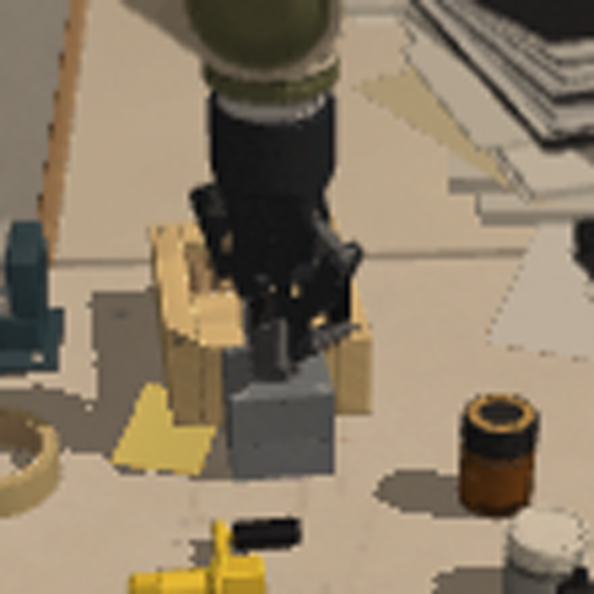

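View pics/wg.png

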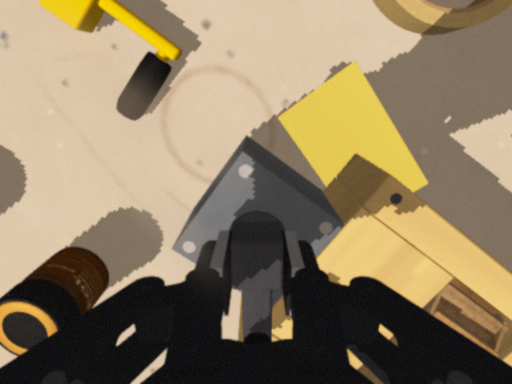

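The pictures show the collar down on the block. The turning torque is 0.26 N m, which is the normal load, so I'll go on cranking.

```bash
python3 -m pendant '[[0.1,0,0,0,0,0,0.1],[0.2,0,0,0,0,0,0.1],[0.3,0,0,0,0,0,0.1],[0.4,0,0,0,0,0,0.1],[0.5,0,0,0,0,0,0.1]]';python3 -c "
from h import *
st()"
```

```text
time_s: 15.65
eef_pos: [541.7, 53.5, 72.4]
ee_rot: [-0.441, 0.553, -0.441, -0.553]
force: [-3.7, -1.4, 5.6]
grip_width: 0.267
t 15.65 p [541.67  53.46  72.42] zyaw 102.83 F [-3.65 -1.4   5.61] T [-0.287  0.738  0.293] g 0.267 q [-0.117  0.53   1.626 -0.     0.985 -1.911]
```

```bash
python3 -m pendant '[[0.14,0,0,0,0,0,0.1],[0.28,0,0,0,0,0,0.1],[0.42,0,0,0,0,0,0.1],[0.56,0,0,0,0,0,0.1],[0.7,0,0,0,0,0,0.1]]';python3 -c "
from h import *
st(); save('side','sh.png');save('wrist','wh.png');save('top','th.png')"
```

```text
time_s: 16.27
eef_pos: [541.7, 53.4, 72.4]
ee_rot: [0.604, -0.368, 0.604, 0.367]
force: [-3.4, -1.7, 5.4]
grip_width: 0.266
t 16.27 p [541.7   53.35  72.41] zyaw 62.65 F [-3.39 -1.74  5.43] T [-0.385  0.725  0.297] g 0.266 q [-1.170e-01  5.300e-01  1.626e+00 -1.000e-03  9.850e-01 -1.210e+00]
```

View pics/wh.png

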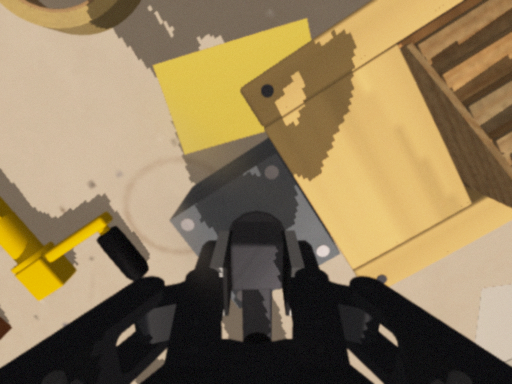

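```bash
python3 -m pendant '[[0.14,0,0,0,0,0,0.1],[0.28,0,0,0,0,0,0.1],[0.42,0,0,0,0,0,0.1],[0.56,0,0,0,0,0,0.1],[0.7,0,0,0,0,0,0.1]]';python3 -c "
from h import *
st()"
python3 -m pendant '[[0.08,0,0,0,0,0,0.1],[0.16,0,0,0,0,0,0.1],[0.24,0,0,0,0,0,0.1],[0.32,0,0,0,0,0,0.1],[0.4,0,0,0,0,0,0.1]]';python3 -c "
from h import *
st(); save('side','si.png');np.save('pics/wi.npy',vision.calibration('wrist')['extrinsics']);save('wrist','wi.png')
s=cv2.imread('pics/si.png'); cv2.imwrite('pics/sic.png',cv2.resize(s[80:190,195:305],(594,594),interpolation=cv2.INTER_CUBIC))"
```

```text
time_s: 17.05
eef_pos: [541.6, 53.3, 72.4]
ee_rot: [0.693, -0.138, 0.694, 0.138]
force: [-3.5, -1.4, 5.5]
grip_width: 0.268
t 17.05 p [541.63  53.34  72.4 ] zyaw 22.55 F [-3.46 -1.37  5.46] T [-0.454  0.816  0.265] g 0.268 q [-1.170e-01  5.300e-01  1.626e+00 -1.000e-03  9.850e-01 -5.100e-01]
time_s: 17.68
eef_pos: [541.6, 53.3, 72.4]
ee_rot: [0.707, 0.001, 0.707, -0.002]
force: [-3.4, -1.9, 5.7]
grip_width: 0.27
t 17.68 p [541.62  53.35  72.4 ] zyaw -0.26 F [-3.41 -1.9   5.68] T [-0.444  0.738  0.247] g 0.27 q [-1.170e-01  5.300e-01  1.626e+00 -1.000e-03  9.850e-01 -1.120e-01]
```

View pics/wi.png

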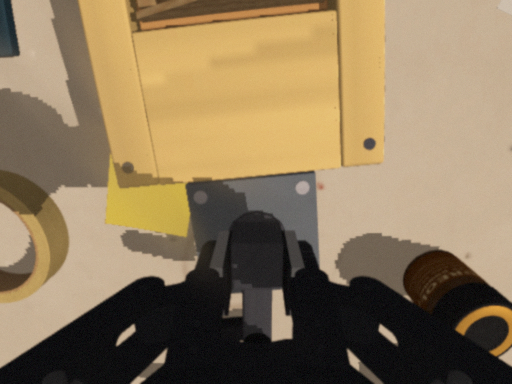

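View pics/sic.png

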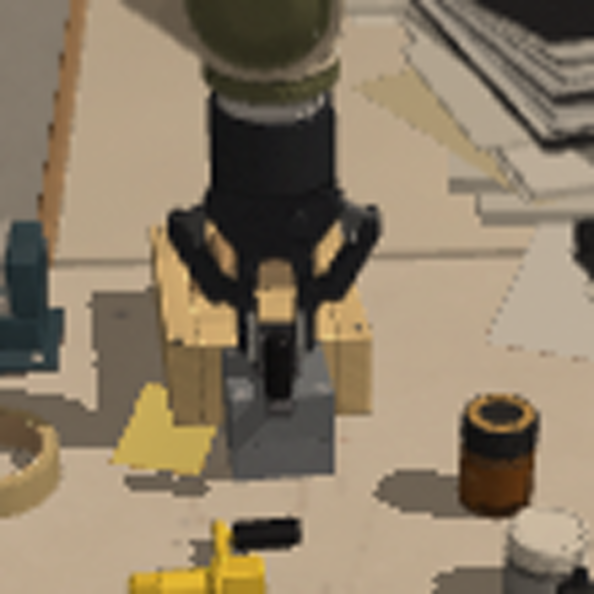

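The crank has turned 2.4 rad, about 12 mm of lift, and torque is steady at 0.25–0.3. From here the stop could come at any time. I'll cut the grip to 30 N so it limits the torque (about 0.66 N m, or 12 N at the knob), and take small steps.

```bash
cat > c.py <<'E'
from h import *
st()
E
python3 -m pendant '[[0,0,0,0,0,0,0.1],[0.02,0,0,0,0,0,0.1],[0.04,0,0,0,0,0,0.1],[0.06,0,0,0,0,0,0.1],[0.08,0,0,0,0,0,0.1]]' 30;python3 c.py
```

```text
time_s: 18.4
eef_pos: [541.6, 53.3, 72.4]
ee_rot: [0.706, 0.029, 0.707, -0.029]
force: [-5.3, -1.6, 5.9]
grip_width: 0.273
t 18.4 p [541.62  53.32  72.39] zyaw -4.73 F [-5.29 -1.65  5.88] T [-0.429  0.835  0.213] g 0.273 q [-1.170e-01  5.300e-01  1.626e+00 -1.000e-03  9.850e-01 -3.400e-02]
```

```bash
python3 - <<'E'
from h import *
a=cv2.imread('pics/wb.png')[70:250,280:505]; cv2.imwrite('pics/wbe.png',cv2.resize(a,(750,600),interpolation=cv2.INTER_CUBIC))
E
```

```text
(no output)
```

View pics/wbe.png

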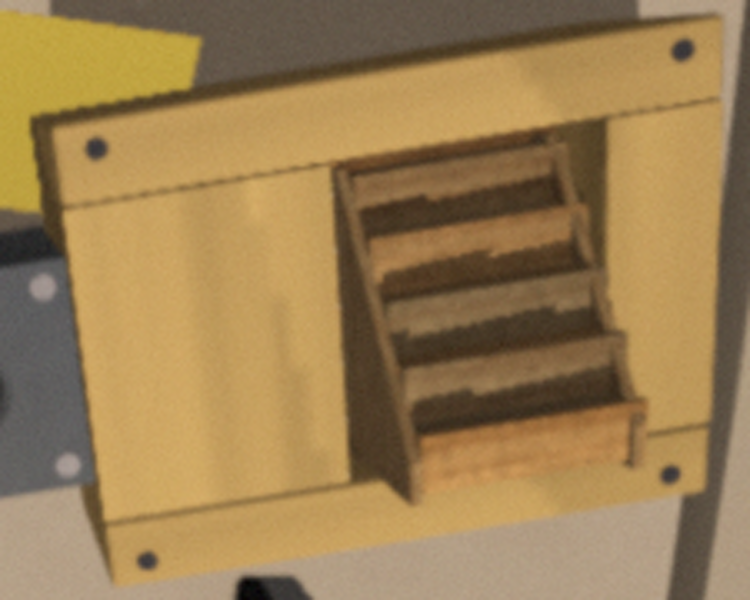

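```bash
cat > g.py <<'E'
from h import *
import sys
s=sense();st()
sys.exit(abs(s['wrist_torque'][2])>0.42)
E
python3 -m pendant '[[0.02,0,0,0,0,0,0.1],[0.04,0,0,0,0,0,0.1],[0.06,0,0,0,0,0,0.1],[0.08,0,0,0,0,0,0.1],[0.08,0,0,0,0,0,0.1]]' >/dev/null && python3 g.py && python3 -m pendant '[[0.02,0,0,0,0,0,0.1],[0.04,0,0,0,0,0,0.1],[0.06,0,0,0,0,0,0.1],[0.08,0,0,0,0,0,0.1],[0.08,0,0,0,0,0,0.1]]'>/dev/null && python3 g.py && python3 -m pendant '[[0.02,0,0,0,0,0,0.1],[0.04,0,0,0,0,0,0.1],[0.06,0,0,0,0,0,0.1],[0.08,0,0,0,0,0,0.1],[0.08,0,0,0,0,0,0.1]]'>/dev/null && python3 g.py
```

```text
t 19.02 p [541.59  53.3   72.35] zyaw -9.3 F [-4.09 -1.88  5.56] T [-0.421  0.82   0.185] g 0.27 q [-1.170e-01  5.300e-01  1.626e+00 -1.000e-03  9.850e-01  4.600e-02]False
```

```bash
sed -i 's/sys.exit(\(.*\))$/sys.exit(int(\1))/' g.py; 
python3 -m pendant '[[0.02,0,0,0,0,0,0.1],[0.04,0,0,0,0,0,0.1],[0.06,0,0,0,0,0,0.1],[0.08,0,0,0,0,0,0.1],[0.08,0,0,0,0,0,0.1]]' >/dev/null && python3 g.py && python3 -m pendant '[[0.02,0,0,0,0,0,0.1],[0.04,0,0,0,0,0,0.1],[0.06,0,0,0,0,0,0.1],[0.08,0,0,0,0,0,0.1],[0.08,0,0,0,0,0,0.1]]'>/dev/null && python3 g.py && python3 -m pendant '[[0.02,0,0,0,0,0,0.1],[0.04,0,0,0,0,0,0.1],[0.06,0,0,0,0,0,0.1],[0.08,0,0,0,0,0,0.1],[0.08,0,0,0,0,0,0.1]]'>/dev/null && python3 g.py
```

```text
t 19.65 p [541.58  53.3   72.37] zyaw -13.88 F [-5.48 -1.81  6.81] T [-0.419  0.797  0.174] g 0.27 q [-1.170e-01  5.300e-01  1.626e+00 -1.000e-03  9.850e-01  1.260e-01]
t 20.27 p [541.62  53.31  72.38] zyaw -18.46 F [-5.14 -1.98  6.28] T [-0.469  0.79   0.188] g 0.269 q [-1.170e-01  5.300e-01  1.626e+00 -1.000e-03  9.850e-01  2.060e-01]
t 20.9 p [541.62  53.31  72.4 ] zyaw -23.05 F [-3.74 -1.87  6.19] T [-0.478  0.831  0.229] g 0.27 q [-1.170e-01  5.300e-01  1.626e+00 -1.000e-03  9.850e-01  2.860e-01]
```

```bash

python3 -m pendant '[[0.02,0,0,0,0,0,0.1],[0.04,0,0,0,0,0,0.1],[0.06,0,0,0,0,0,0.1],[0.08,0,0,0,0,0,0.1],[0.1,0,0,0,0,0,0.1]]' >/dev/null && python3 g.py && python3 -m pendant '[[0.02,0,0,0,0,0,0.1],[0.04,0,0,0,0,0,0.1],[0.06,0,0,0,0,0,0.1],[0.08,0,0,0,0,0,0.1],[0.1,0,0,0,0,0,0.1]]'>/dev/null && python3 g.py && python3 -m pendant '[[0.02,0,0,0,0,0,0.1],[0.04,0,0,0,0,0,0.1],[0.06,0,0,0,0,0,0.1],[0.08,0,0,0,0,0,0.1],[0.1,0,0,0,0,0,0.1]]'>/dev/null && python3 g.py && python3 -m pendant '[[0.02,0,0,0,0,0,0.1],[0.04,0,0,0,0,0,0.1],[0.06,0,0,0,0,0,0.1],[0.08,0,0,0,0,0,0.1],[0.1,0,0,0,0,0,0.1]]'>/dev/null && python3 g.py
python3 - <<'E'
from h import *
np.save('pics/wj.npy',vision.calibration('wrist')['extrinsics']);save('wrist','wj.png');save('side','sj.png')
s=cv2.imread('pics/sj.png'); cv2.imwrite('pics/sjc.png',cv2.resize(s[80:190,195:305],(594,594),interpolation=cv2.INTER_CUBIC))
E
```

```text
t 21.52 p [541.6   53.32  72.39] zyaw -28.8 F [-3.75 -1.99  5.76] T [-0.44   0.844  0.242] g 0.264 q [-1.170e-01  5.300e-01  1.626e+00 -1.000e-03  9.850e-01  3.860e-01]
t 22.15 p [541.59  53.3   72.38] zyaw -34.53 F [-4.31 -1.64  5.08] T [-0.476  0.842  0.217] g 0.272 q [-1.170e-01  5.300e-01  1.626e+00 -1.000e-03  9.850e-01  4.860e-01]
t 22.77 p [541.6   53.3   72.39] zyaw -40.25 F [-3.6  -1.89  6.14] T [-0.403  0.806  0.25 ] g 0.272 q [-1.170e-01  5.300e-01  1.626e+00 -1.000e-03  9.850e-01  5.860e-01]
t 23.4 p [541.59  53.3   72.38] zyaw -45.98 F [-4.26 -2.72  5.73] T [-0.485  0.849  0.204] g 0.265 q [-1.170e-01  5.300e-01  1.626e+00 -1.000e-03  9.850e-01  6.860e-01]
```

View pics/wj.png

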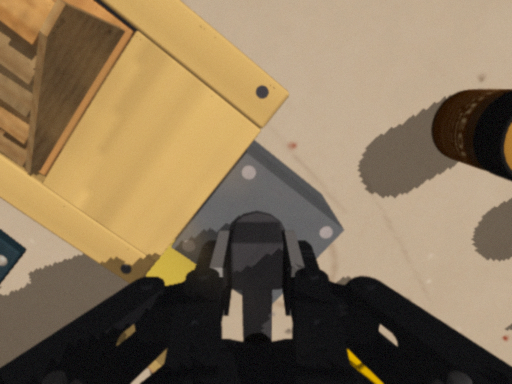

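View pics/sjc.png

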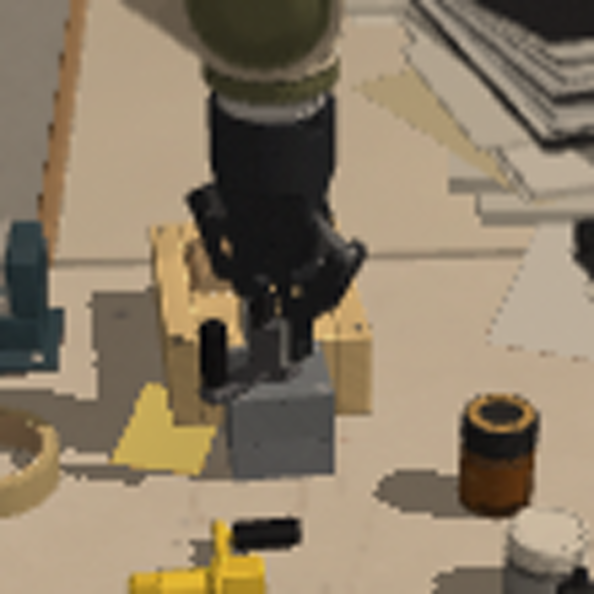

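```bash
python3 - <<'E'
from h import *
a=cv2.imread('pics/wj.png')[0:200,0:160]; cv2.imwrite('pics/wjc.png',cv2.resize(a,(480,600),interpolation=cv2.INTER_CUBIC))
E
```

```text
(no output)
```

View pics/wjc.png

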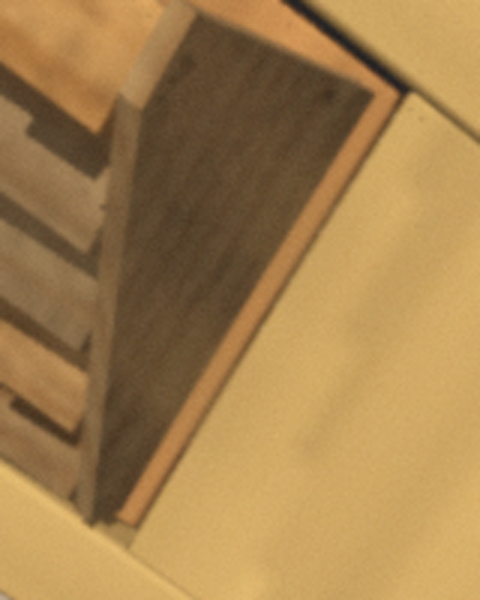

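The platform's orange top strip now sits almost level with the deck edge, at wrist (100,80). The stop is near, so I'll use smaller steps.

```bash

python3 -m pendant '[[0.012,0,0,0,0,0,0.1],[0.024,0,0,0,0,0,0.1],[0.036,0,0,0,0,0,0.1],[0.048,0,0,0,0,0,0.1],[0.06,0,0,0,0,0,0.1]]' >/dev/null && python3 g.py && python3 -m pendant '[[0.012,0,0,0,0,0,0.1],[0.024,0,0,0,0,0,0.1],[0.036,0,0,0,0,0,0.1],[0.048,0,0,0,0,0,0.1],[0.06,0,0,0,0,0,0.1]]' >/dev/null && python3 g.py && python3 -m pendant '[[0.012,0,0,0,0,0,0.1],[0.024,0,0,0,0,0,0.1],[0.036,0,0,0,0,0,0.1],[0.048,0,0,0,0,0,0.1],[0.06,0,0,0,0,0,0.1]]' >/dev/null && python3 g.py && python3 -m pendant '[[0.012,0,0,0,0,0,0.1],[0.024,0,0,0,0,0,0.1],[0.036,0,0,0,0,0,0.1],[0.048,0,0,0,0,0,0.1],[0.06,0,0,0,0,0,0.1]]' >/dev/null && python3 g.py
```

```text
t 24.12 p [541.56  53.31  72.38] zyaw -49.4 F [-3.81 -2.41  5.91] T [-0.494  0.876  0.266] g 0.268 q [-1.170e-01  5.300e-01  1.626e+00 -1.000e-03  9.850e-01  7.460e-01]
t 24.75 p [541.61  53.29  72.39] zyaw -52.85 F [-4.18 -2.98  6.56] T [-0.555  0.842  0.231] g 0.269 q [-1.170e-01  5.300e-01  1.626e+00 -1.000e-03  9.850e-01  8.060e-01]
t 25.38 p [541.57  53.3   72.37] zyaw -56.28 F [-4.8  -2.54  5.88] T [-0.508  0.813  0.25 ] g 0.267 q [-1.170e-01  5.300e-01  1.626e+00 -1.000e-03  9.850e-01  8.660e-01]
t 26.0 p [541.56  53.3   72.37] zyaw -59.72 F [-3.84 -1.78  5.39] T [-0.521  0.834  0.292] g 0.267 q [-1.170e-01  5.300e-01  1.626e+00 -1.000e-03  9.850e-01  9.260e-01]
```

```bash

python3 -m pendant '[[0.012,0,0,0,0,0,0.1],[0.024,0,0,0,0,0,0.1],[0.036,0,0,0,0,0,0.1],[0.048,0,0,0,0,0,0.1],[0.06,0,0,0,0,0,0.1]]' >/dev/null && python3 g.py && python3 -m pendant '[[0.012,0,0,0,0,0,0.1],[0.024,0,0,0,0,0,0.1],[0.036,0,0,0,0,0,0.1],[0.048,0,0,0,0,0,0.1],[0.06,0,0,0,0,0,0.1]]' >/dev/null && python3 g.py && python3 -m pendant '[[0.012,0,0,0,0,0,0.1],[0.024,0,0,0,0,0,0.1],[0.036,0,0,0,0,0,0.1],[0.048,0,0,0,0,0,0.1],[0.06,0,0,0,0,0,0.1]]' >/dev/null && python3 g.py && python3 -m pendant '[[0.012,0,0,0,0,0,0.1],[0.024,0,0,0,0,0,0.1],[0.036,0,0,0,0,0,0.1],[0.048,0,0,0,0,0,0.1],[0.06,0,0,0,0,0,0.1]]' >/dev/null && python3 g.py
```

```text
t 26.62 p [541.57  53.3   72.37] zyaw -63.16 F [-4.53 -2.11  6.01] T [-0.45   0.852  0.233] g 0.271 q [-1.170e-01  5.300e-01  1.626e+00 -1.000e-03  9.850e-01  9.860e-01]
t 27.25 p [541.59  53.26  72.4 ] zyaw -66.6 F [-4.54 -2.44  5.43] T [-0.541  0.827  0.254] g 0.27 q [-1.170e-01  5.300e-01  1.626e+00 -1.000e-03  9.850e-01  1.046e+00]
t 27.88 p [541.54  53.28  72.38] zyaw -70.03 F [-4.29 -2.93  6.46] T [-0.528  0.839  0.212] g 0.267 q [-1.170e-01  5.300e-01  1.626e+00 -1.000e-03  9.850e-01  1.106e+00]
t 28.5 p [541.54  53.28  72.35] zyaw -73.47 F [-3.15 -1.84  5.85] T [-0.451  0.852  0.205] g 0.266 q [-1.170e-01  5.300e-01  1.626e+00 -1.000e-03  9.850e-01  1.166e+00]
```

```bash
python3 - <<'E'
from h import *
np.save('pics/wk.npy',vision.calibration('wrist')['extrinsics']);w=save('wrist','wk.png');
E
```

```text
(no output)
```

View pics/wk.png

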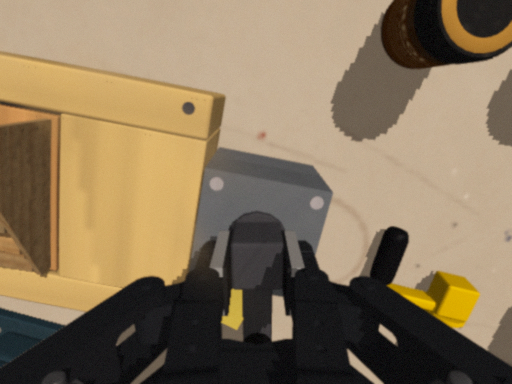

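```bash

python3 -m pendant '[[0.012,0,0,0,0,0,0.1],[0.024,0,0,0,0,0,0.1],[0.036,0,0,0,0,0,0.1],[0.048,0,0,0,0,0,0.1],[0.06,0,0,0,0,0,0.1]]' >/dev/null && python3 g.py && python3 -m pendant '[[0.012,0,0,0,0,0,0.1],[0.024,0,0,0,0,0,0.1],[0.036,0,0,0,0,0,0.1],[0.048,0,0,0,0,0,0.1],[0.06,0,0,0,0,0,0.1]]' >/dev/null && python3 g.py && python3 -m pendant '[[0.012,0,0,0,0,0,0.1],[0.024,0,0,0,0,0,0.1],[0.036,0,0,0,0,0,0.1],[0.048,0,0,0,0,0,0.1],[0.06,0,0,0,0,0,0.1]]' >/dev/null && python3 g.py && python3 -m pendant '[[0.012,0,0,0,0,0,0.1],[0.024,0,0,0,0,0,0.1],[0.036,0,0,0,0,0,0.1],[0.048,0,0,0,0,0,0.1],[0.06,0,0,0,0,0,0.1]]' >/dev/null && python3 g.py
```

```text
t 29.18 p [541.55  53.26  72.38] zyaw -76.91 F [-4.21 -2.55  6.16] T [-0.51   0.899  0.172] g 0.268 q [-1.170e-01  5.300e-01  1.626e+00 -1.000e-03  9.850e-01  1.226e+00]
t 29.8 p [541.52  53.28  72.37] zyaw -80.35 F [-5.41 -2.26  5.42] T [-0.518  0.849  0.22 ] g 0.265 q [-1.170e-01  5.300e-01  1.626e+00 -1.000e-03  9.850e-01  1.286e+00]
t 30.43 p [541.55  53.26  72.39] zyaw -83.79 F [-4.86 -1.3   6.  ] T [-0.472  0.889  0.27 ] g 0.269 q [-1.170e-01  5.300e-01  1.626e+00 -1.000e-03  9.850e-01  1.346e+00]
t 31.05 p [541.53  53.24  72.38] zyaw -87.22 F [-5.68 -1.7   5.76] T [-0.587  0.894  0.263] g 0.265 q [-1.170e-01  5.300e-01  1.626e+00 -1.000e-03  9.850e-01  1.406e+00]
```

```bash

python3 -m pendant '[[0.012,0,0,0,0,0,0.1],[0.024,0,0,0,0,0,0.1],[0.036,0,0,0,0,0,0.1],[0.048,0,0,0,0,0,0.1],[0.06,0,0,0,0,0,0.1]]' >/dev/null && python3 g.py && python3 -m pendant '[[0.012,0,0,0,0,0,0.1],[0.024,0,0,0,0,0,0.1],[0.036,0,0,0,0,0,0.1],[0.048,0,0,0,0,0,0.1],[0.06,0,0,0,0,0,0.1]]' >/dev/null && python3 g.py && python3 -m pendant '[[0.012,0,0,0,0,0,0.1],[0.024,0,0,0,0,0,0.1],[0.036,0,0,0,0,0,0.1],[0.048,0,0,0,0,0,0.1],[0.06,0,0,0,0,0,0.1]]' >/dev/null && python3 g.py && python3 -m pendant '[[0.012,0,0,0,0,0,0.1],[0.024,0,0,0,0,0,0.1],[0.036,0,0,0,0,0,0.1],[0.048,0,0,0,0,0,0.1],[0.06,0,0,0,0,0,0.1]]' >/dev/null && python3 g.py
```

```text
t 31.68 p [541.52  53.25  72.37] zyaw -90.65 F [-3.94 -2.4   6.33] T [-0.481  0.885  0.301] g 0.272 q [-1.170e-01  5.300e-01  1.626e+00 -1.000e-03  9.850e-01  1.466e+00]
t 32.3 p [541.47  53.28  72.36] zyaw -94.05 F [-4.11 -2.42  6.56] T [-0.474  0.894  0.567] g 0.269 q [-1.170e-01  5.300e-01  1.626e+00 -1.000e-03  9.850e-01  1.525e+00]
```

```bash

python3 -m pendant '[[0,0,0,0,0,0,0.1],[0,0,0,0,0,0,0.1],[0.005,0,0,0,0,0,0.1],[0.01,0,0,0,0,0,0.1],[0.01,0,0,0,0,0,0.1]]' >/dev/null ; python3 g.py
python3 - <<'E'
from h import *
np.save('pics/wl.npy',vision.calibration('wrist')['extrinsics']);w=save('wrist','wl.png');save('side','sl.png');save('top','tl.png')
s=cv2.imread('pics/sl.png'); cv2.imwrite('pics/slc.png',cv2.resize(s[80:190,195:305],(594,594),interpolation=cv2.INTER_CUBIC))
E
```

```text
t 32.92 p [541.48  53.27  72.38] zyaw -94.6 F [-4.61 -2.52  5.02] T [-0.481  0.901  0.616] g 0.269 q [-1.170e-01  5.300e-01  1.626e+00 -1.000e-03  9.850e-01  1.535e+00]
```

View pics/wl.png

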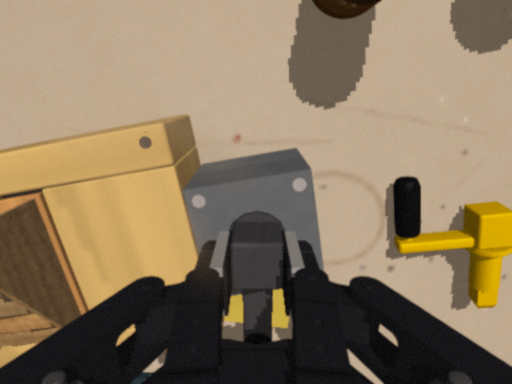

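View pics/slc.png

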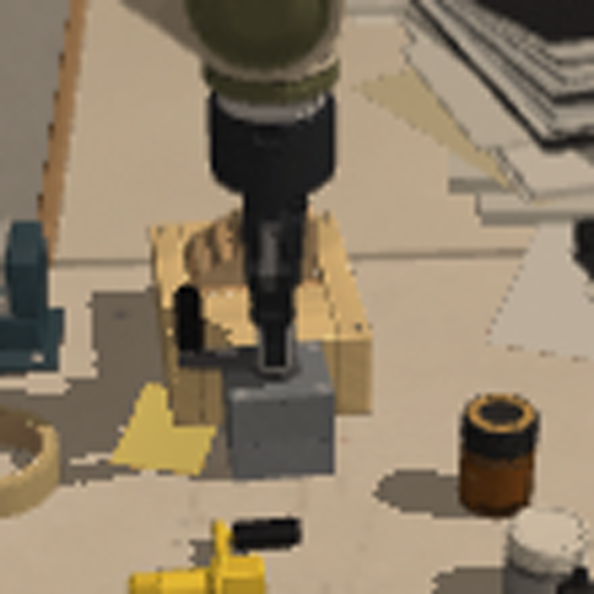

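Torque jumped from 0.25 to 0.6 N m (about 11 N at the knob) after 4.04 rad, about 20 mm, so the platform is on its stop. I'll ease the wind-up, let go and check.

```bash

python3 -m pendant '[[-0.01,0,0,-0.02,0,0,0.1],[-0.02,0,0,-0.03,0,0,0.1],[-0.03,0,0,-0.03,0,0,0.1],[-0.04,0,0,-0.03,0,0,0.1],[-0.04,0,0,-0.03,0,0,0.1]]' >/dev/null ; python3 g.py
python3 -m pendant '[[0,0,0,0,0,0,0.28],[0,0,0,0,0,0,0.3],[0,0,0,0,0,0,0.35],[0,0,0,0,0,0,0.45],[0,0,0,0,0,0,0.5]]' 20; python3 g.py
```

```text
t 33.7 p [541.53  53.25  72.39] zyaw -92.36 F [-3.92 -2.41  4.21] T [-0.745  0.815  0.179] g 0.268 q [-0.117  0.53   1.626 -0.     0.985  1.495]
time_s: 34.33
eef_pos: [541.7, 53.6, 72.4]
ee_rot: [0.49, 0.51, 0.49, -0.51]
force: [0.0, -0.2, 0.4]
grip_width: 0.505
t 34.33 p [541.69  53.61  72.39] zyaw -92.37 F [ 0.01 -0.17  0.39] T [-0.039  0.02  -0.002] g 0.505 q [-0.117  0.53   1.626  0.     0.985  1.495]
```

```bash

python3 -m pendant '[[0,0,0,-1,0,0,0.5],[0,0,0,-3,0,0,0.5],[0,0,0,-6,0,0,0.5],[0,0,0,-9,0,0,0.5],[0,0,0,-12,0,0,0.5]]' ; python3 -m pendant '[[0,0,0,-1,4,0,0.5],[0,0,0,-1,8,0,0.5],[0,0,0,-1,12,0,0.5],[0,0,0,-1,12,0,0.5],[0,0,0,-1,12,0,0.5]]'
python3 - <<'E'
from h import *
st()
e=vision.calibration('wrist')['extrinsics'];np.save('pics/wm.npy',e);w=save('wrist','wm.png');save('side','sm.png');save('top','tm.png')
print(proj([[541,53.7,92]],'wrist',e))
s=cv2.imread('pics/sm.png'); cv2.imwrite('pics/smc.png',cv2.resize(s[90:190,195:320],(790,632)[:1]+(600,) if 0 else (750,600),interpolation=cv2.INTER_CUBIC))
s=cv2.imread('pics/tm.png'); cv2.imwrite('pics/tmc.png',cv2.resize(s[145:275,120:300],(790,570),interpolation=cv2.INTER_CUBIC))
E
```

```text
time_s: 34.95
eef_pos: [541.6, 53.5, 194.2]
ee_rot: [0.49, 0.51, 0.489, -0.51]
force: [0.9, 0.6, -0.2]
grip_width: 0.501
time_s: 35.58
eef_pos: [661.0, 48.7, 202.7]
ee_rot: [-0.49, -0.51, -0.49, 0.51]
force: [-0.2, 0.5, -0.7]
grip_width: 0.501
t 35.58 p [661.03  48.71 202.73] zyaw -92.35 F [-0.23  0.54 -0.69] T [0.018 0.026 0.026] g 0.501 q [-0.103  0.646  1.063  0.     1.432  1.509]
[[257.84256528 306.01225751]]
```

View pics/wm.png

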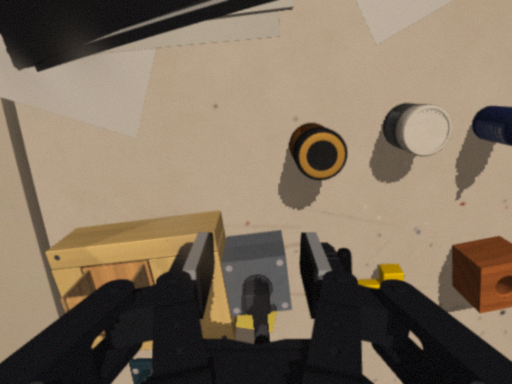

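View pics/smc.png

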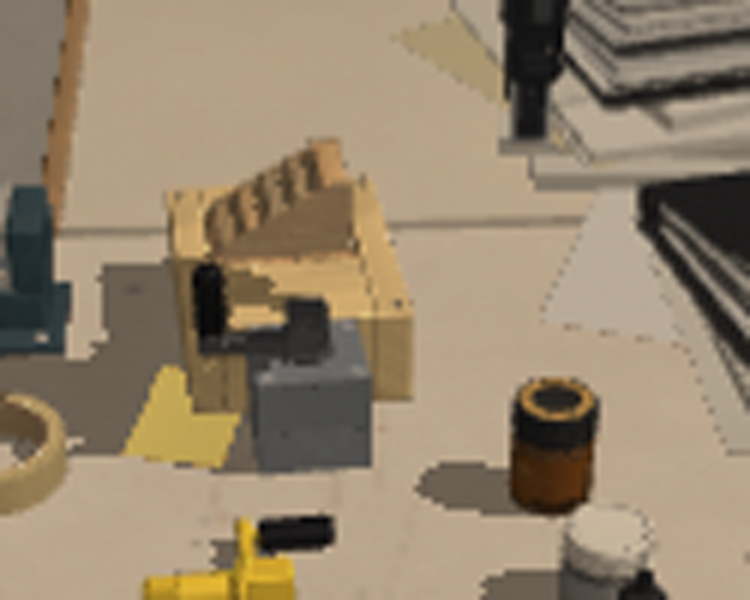

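View pics/tmc.png

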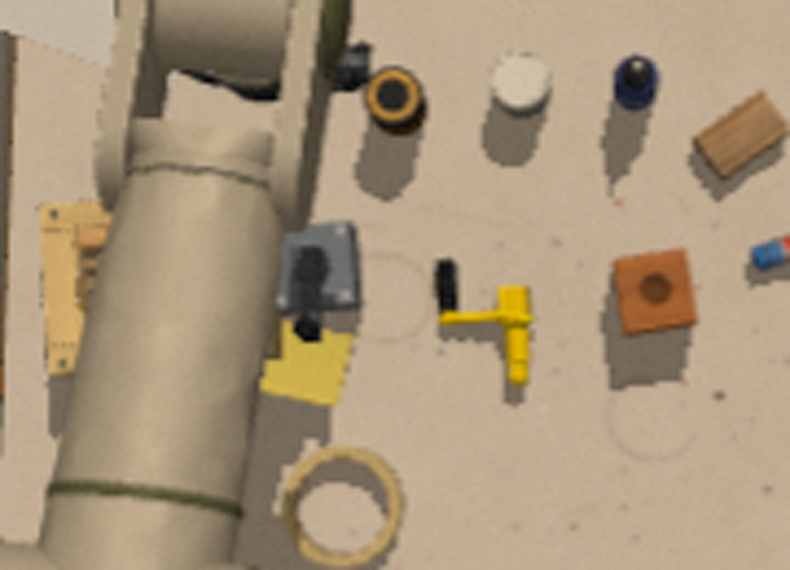

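Let go with no residual force; crank and bystanders look right. I'll take one close look at the platform and deck for flushness.

```bash

python3 -m pendant '[[0,0,0,-1,-2,-4,0.9],[0,0,0,-2,-4,-8,0.9],[0,0,0,-2,-6,-12,0.9],[0,0,0,-2,-8,-14,0.9],[0,0,0,-2,-8,-14,0.9]]' >/dev/null
python3 -m pendant '[[0,0,0,0,0,0,0.9],[0,0,0,0,0,0,0.9],[0,0,0,0,0,0,0.9],[0,0,0,0,0,0,0.9],[0,0,0,0,0,0,0.9]]' >/dev/null
python3 - <<'E'
from h import *
st()
e=vision.calibration('wrist')['extrinsics'];np.save('pics/wn.npy',e);w=save('wrist','wn.png')
s=cv2.imread('pics/wn.png')
a=np.radians(4.8);ux=np.array([np.cos(a),np.sin(a)]);uy=np.array([-np.sin(a),np.cos(a)])
big=cv2.resize(s,None,fx=1.5,fy=1.5,interpolation=cv2.INTER_CUBIC)
cv2.imwrite('pics/wn2.png',big)
E
```

```text
t 36.98 p [587.44 191.59 222.34] zyaw -92.37 F [-0.2   0.64 -0.47] T [ 0.013  0.007 -0.03 ] g 0.899 q [ 0.126  0.528  1.206 -0.     1.408  1.738]
```

View pics/wn2.png

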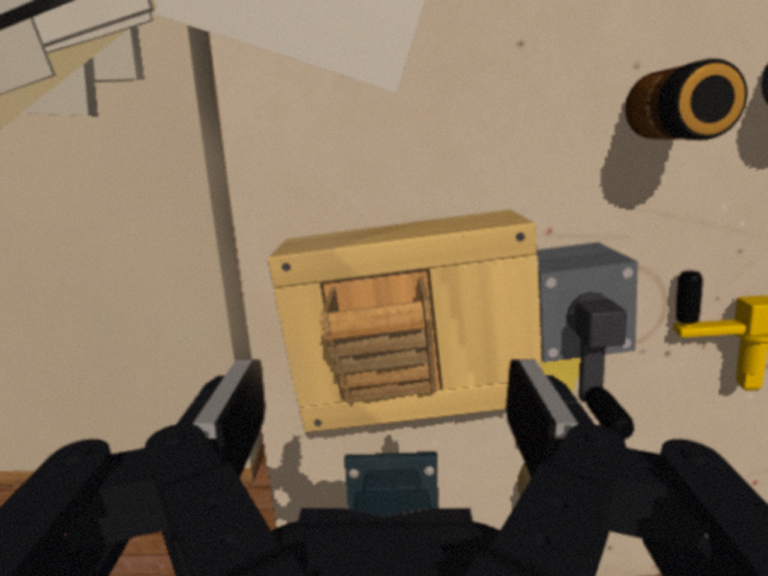

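```bash
python3 - <<'E'
from h import *
e=np.load('pics/wn.npy')
s=cv2.imread('pics/sm.png'); cv2.imwrite('pics/smd.png',cv2.resize(s[108:150,220:266],(657,600),interpolation=cv2.INTER_CUBIC))
s=cv2.imread('pics/wn.png'); cv2.imwrite('pics/wnd.png',cv2.resize(s[170:275,205:305],(571,600),interpolation=cv2.INTER_CUBIC))
E
```

```text
(no output)
```

View pics/smd.png

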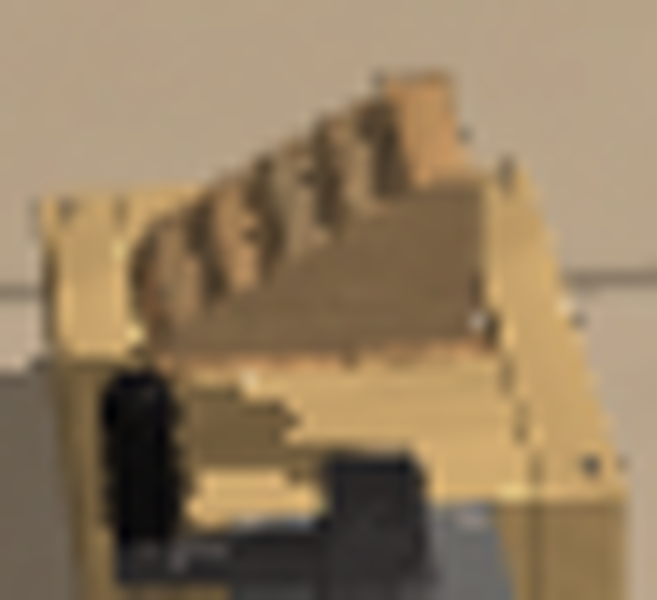

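View pics/wnd.png

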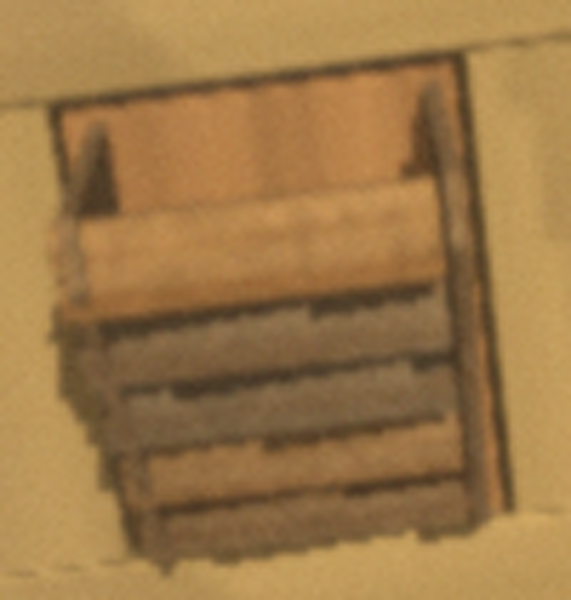

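The wrist view shows the platform filling its opening with only a thin, even seam and no wall visible. In the side view the stair stands full height on a strip level with the deck. The crank is seated and the fingers are clear, so I'll hand the job in.

```bash
python3 -c "
from h import *
st(); job.finish_job(); st()"
```

```text
t 37.02 p [587.42 191.66 222.37] zyaw -92.37 F [0.39 0.45 0.02] T [ 0.002 -0.002 -0.064] g 0.901 q [0.126 0.527 1.206 0.    1.408 1.738]
the job is handed in; nothing more can be done
the job is handed in; nothing more can be done
```

The job is done and handed in at 37.0 s of the 72 s allowed; no verdict is reported. I took the steel crank from its rest, seated it in the lift's bore, cranked the platform up to its stop, and let go.

- **Seating:** I lowered the crank in small steps with the force watched. It slid through the unmatched-contact depth with no resistance. Its collar met the block at TCP z 72.4 mm against 72.3 mm predicted, with about 9 N of downward push. I had pre-turned the crank to about 45° because a bore picture hinted at the square's angle, so it matched on the first try and I did no turning search in the socket.
- **Cranking:** I turned it clockwise by its boss, about 4.04 rad (roughly 20 mm of lift), against a steady 0.17–0.30 N m. At the stop the torque rose to about 0.6 N m, or about 11 N at the knob, so neither crank nor stop was forced. I then eased the twist off before opening the fingers.
- **Last checks:** Pictures show the crank seated and the platform level with the deck all round its opening. The jars and bottle showed no shift in the top view. The robot is clear, with readings near zero. I judged flushness by eye and from the stop torque, not with a measured height.

No check failed. While turning there was a side force of about 4–6 N from a slight offset between the grip and the bore; it vanished on release.

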